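Hang the spring balance and clip its scale pan on

TASK

Set up the hanging scale for weighing wax: hang the spring balance by its top eye on the arm of the hook stand and let go of it, then clip the scale pan's spring hook onto the ring under the balance, pulling it gently down until the gate has snapped shut behind the ring's bar, and leave the pan hanging free and still. The pull must be felt for: never draw the balance into the red part of its scale, and leave the other things on the table where they are.

Things in the scene. Friction and masses are not known exactly. Their poses are not given: they have to be found in the camera images.
- stand: Fixed hook stand: dark steel base 170 x 140 x 7 mm, a post 14 mm thick 95 mm behind (+x of) its origin, and a level round arm 7 mm thick at 338 mm height (centre line) running from the post along -x to a tip turned up. Origin on the table straight below the hanging place; z up; x points from the tip back to the post, roughly to the robot's left (within 0.25 rad).
- stand_seat (a point): Hanging place on the stand: the top of the arm's round bar at 341.5 mm height, axes as the stand. The upturned tip is 7 mm thick, stands 8 to 18 mm from this point along -x, and its top is 6.5 mm above this point; the arm's underside is 7 mm below it.
- rest: Fixed wooden rest, 74 x 88 mm, that holds the balance upright at the start: its foot stands at 70 mm height inside a low fence (12 mm high, 1.5 mm play), its ring hangs down through a slot; lift it straight out. Origin on the table under its centre, z up, x roughly to the robot's left (within 0.3 rad).
- balance: Small spring balance: flat aluminium case 20 (x) x 26 (y) x 88 (z) mm with black ends, scale with red pointer on its +y face, wire eye on top, wire ring below; 0.21 kg, centre of mass 36 mm above the origin. Origin: centre of the case's foot (lower end); z along the case, up when it hangs. Good to grasp across the 26 mm.
- balance_eye (a point): Underside of the top bar of the balance's eye, 118.5 mm above the foot, axes as the balance. The eye is a 5 mm wire loop in the balance's y-z plane; its opening is 26 mm wide and reaches from 26 mm below this point up to this point, so the stand's arm passes through it along x.
- ring_bar (a point): Centre of the straight bottom bar of the balance's lower ring, 59.5 mm below the foot with the ring unloaded; it moves with the ring; axes as the balance. The ring is 5 mm wire in the balance's y-z plane; the bar is 28 mm long along y; the opening above it is 33 mm wide and 44 mm high at the middle, 36 mm at its sides.
- balance_ring (a joint): How far the lower ring is drawn out of the balance against its spring (m): 0 unloaded, growing downward when pulled. The ring gives way as soon as it is pulled. The red part of the scale begins at 0.026.
- pan: Scale pan, about 0.23 kg: brass dish 100 mm wide, 18 mm high, wire bail in its y-z plane, dark wooden grip, and on top a steel wire hook with a sprung brass gate; 131 mm tall, balanced on its axis. Origin: centre of the dish's underside; z up; it starts standing on the table with x roughly to the robot's left (within 0.35 rad).
- pan_grip (a point): Grip point on the pan's wooden grip, a block 44 (x) x 12 (y) x 38 (z) mm centred on the pan's axis 68 mm above its origin: this point is 14 mm from the axis along -x; axes as the pan. Grasp it across the 12 mm; once it hangs, the balance is straight above the pan's axis, so the hand should lean over to the pan's -x side.
- hook_seat (a point): Where the ring bar's centre lies when home in the bend of the pan's hook: on the pan's axis, 123.5 mm above its origin; axes as the pan. The hook, 5 mm wire in the x-z plane, is a crook: shank on the -x side, bend on top (7.5 mm above this point), free leg on the +x side. Inside width 17 mm; mouth open downward between shank and free leg.
- hook_tip (a point): Lowest end of the free leg of the pan's hook, flared outward: 17 mm along the pan's +x and 27.5 mm below hook_seat. To clip on, this leg goes through the ring along +x above the ring's bar, then the hook comes down over the bar. The gate closes the mouth, 13 mm (free leg) to 19 mm (shank) below hook_seat.
- pan_gate (a joint): Angle of the sprung gate in the pan's hook (rad): 0 shut against the free leg, up to 1 swung up into the hook. A bar that enters the mouth from below pushes it up; this takes a pull of about 7 to 11 N, least where the bar lies near the free leg; then the bar slips past, the pull drops suddenly and the gate springs shut under the bar.
- pouring_jug: Small steel pouring jug, 67 x 110 x 88 mm, bystander. Origin at the centre of its underside.
- silicone_mould: Pink round silicone mould, 68 mm wide, 51 mm tall, bystander. Origin at the centre of its underside.
- tealight_0: White tealight, 38 mm wide, 24 mm tall, bystander. Origin at the centre of its underside.
- tealight_2: Tealight with red wax, 38 mm wide, 24 mm tall, bystander. Origin at the centre of its underside.
- candle_orange: Square red to yellow candle, 45 mm wide, 129 mm tall, bystander. Origin at the centre of its underside.
- candle_green: Square violet to green candle, 45 mm wide, 123 mm tall, bystander. Origin at the centre of its underside.
- wick_spool: Wooden spool of white wick, 60 mm wide, 68 mm tall, bystander. Origin at the centre of its underside.

How it is judged:
By the outcome, as a careful person would: the job done as asked, in the order asked, and still so for the second after the job is handed in, with the robot touching nothing.
It also fails if it takes over 72 s, if anything falls off the work surface, if the arm or the gripper's body presses on something with over 40 N, if the wrist force passes 120 N, or if a joint passes its speed limit or range.

ROBOT

A 7-joint arm with a two-finger parallel gripper is mounted at the origin on a cart in front of the work surface, level with it; the furniture and walls round the work are solid. World frame = base frame: x ahead of the robot, y to its left, z up, the work surface at z = 0. Lengths are in mm, angles in rad, forces in N, time in s.
With the tool pointing down it reaches from about 350 to 900 mm from the base axis. Payload 19.9 kg.
Tool frame: the origin (TCP) lies midway between the tips of the shut fingers; the grasp point (between the pads) lies 19 mm behind it; z points along the fingers, y is the direction in which the jaws open and shut (so a half turn about z gives the same grasp; the last joint's range is limited). The gripper opens to 94 mm and grips with 3 to 60 N. Pads are 16 mm wide; open, the fingers measure 119 mm over their backs; the gripper's body (75 mm by 177 mm) begins 78 mm behind the grasp point.
Start: joints at [-0.042, 0.417, -0.01, 1.614, 0.005, 1.111, -0.053], TCP at [624.979, 0.002, 205.425] pointing down, gripper open.
Joint ranges: [-2.81, 2.81], [-0.39, 2.02], [-1.27, 1.25], [0.06, 2.57], [-1.19, 4.33], [0.19, 2], [-2.82, 2.82]. Speed limits (rad/s): [1.89, 1.89, 2.39, 2.39, 3.01, 3.01, 3.01].

INTERFACE

Orientations are given as a rotation vector (axis times angle).
In Python, from cell import bot, fingers, planner, capture, job gives the robot as it stands. Calls block until the motion is done:
- bot.goto(position, orientation): joint-space move of the TCP to a pose.
- bot.move_straight(position, frame=None, v=150, force_limit=None): straight line of the TCP; frame=None keeps the orientation; v is the mean speed in mm/s. With force_limit (N) it stops when the force on the tool has changed by that much, and returns True; else False.
- bot.goto_joints(angles): joint-space move.
- fingers.ungrasp() and fingers.close(f_grip=None): open the fingers fully, or close them until they stop; f_grip is the grip in N (None keeps the last).
- bot.pause(seconds).
- planner.inverse_kinematics(position, orientation): joint angles nearest the present ones, or None.
- capture(name): name is "scene" or "side" or "wrist"; returns a dict with "color" (420x560x3 uint8, blue, green, red), "depth" (420x560 float32, mm along the optical axis (not along the pixel's ray), 0 where there is no reading), "mtx" (3x3 intrinsics, pixels), "D" ([k1, k2, p1, p2, k3] as OpenCV has them; the pictures are not rectified), "pose" (4x4, takes a point from camera to world coordinates). Camera axes: x right, y down, z forward; pixel columns grow to the right and rows downward; lengths in mm; the calibration is good to about 2 mm. A picture is of the moment at which its call begins.
A pose or a line that the arm cannot do raises bot.PlanningError and nothing moves.
- job.job_done(): hands the job in, once; it reports no verdict.
Readings, each from a call of its own:
- bot.read_time_s(): time.
- bot.read_qpos(): joint angles.
- bot.read_dq(): joint speeds.
- bot.read_tau(): joint torques, N m.
- bot.read_tool_pos(): TCP position.
- bot.read_tool_rot(): TCP orientation.
- bot.read_contact_force(): force on the tool from outside, world axes, zero at the start.
- bot.read_torque(): the same for the moment, N m.
- bot.read_opening(): finger opening in mm.
Only numpy, scipy, OpenCV 4.12 (cv2) and the standard library are available. Lean on these libraries where they do the work, as an engineer would, in place of code of your own. Each camera call takes 0.05 s, during which the arm holds its last target.

## Working session

There is one attempt and no reset: what is moved stays moved. The work goes in short steps, each a Python script; the robot and the scene stay as the last script left them, time stands still between calls to the robot, and variables do not carry over. Pictures are saved under pics/ and viewed, and the job is handed in when it is done.

```bash
ls; mkdir -p pics
python3 - <<'E'
from cell import bot, fingers, planner, capture, job
import cv2,pickle
for n in ["scene","side","wrist"]:
    c=capture(n); cv2.imwrite(f"pics/{n}0.png",c["color"]); pickle.dump(c,open(f"pics/{n}0.pkl","wb"))
    print(n,c["mtx"].tolist(),c["D"],c["pose"].round(3).tolist())
print(bot.read_time_s(),bot.read_tool_rot(),bot.read_contact_force(),bot.read_opening())
E
```

```text
pics
scene [[458.05710797417953, 0.0, 283.6494729479677], [0.0, 458.05710797417953, 211.06205750515636], [0.0, 0.0, 1.0]] [0.01428012 0.         0.         0.         0.        ] [[-0.785, -0.416, 0.459, 39.386], [-0.62, 0.526, -0.582, 721.85], [0.001, -0.741, -0.671, 992.835], [0.0, 0.0, 0.0, 1.0]]
side [[397.8684683082691, 0.0, 281.4154765924784], [0.0, 397.8684683082691, 209.47123899323685], [0.0, 0.0, 1.0]] [-0.11118174  0.          0.          0.          0.        ] [[0.804, -0.334, 0.492, 14.771], [-0.595, -0.467, 0.654, -708.401], [0.012, -0.819, -0.574, 843.858], [0.0, 0.0, 0.0, 1.0]]
wrist [[296.379798809684, 0.0, 272.7885309940539], [0.0, 296.379798809684, 215.0699820068327], [0.0, 0.0, 1.0]] [-0.06528774  0.          0.          0.          0.        ] [[1.0, -0.0, -0.001, 624.664], [-0.001, -0.964, -0.268, 77.326], [-0.001, 0.268, -0.964, 384.154], [0.0, 0.0, 0.0, 1.0]]
0.15 [-2.22098187e+00 -2.22105415e+00  1.11381143e-03] [ 0.32608817 -0.0212695  -1.2881223 ] 93.98110266939128
```

View pics/scene0.png

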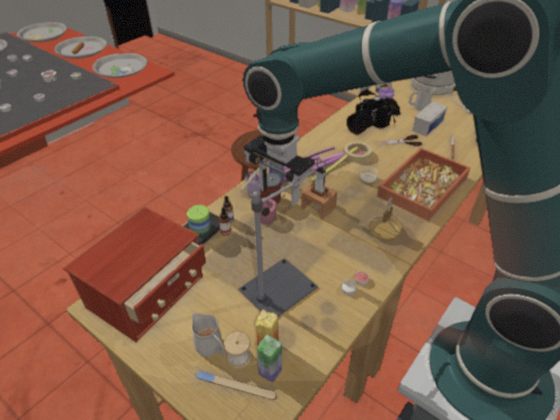

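View pics/side0.png

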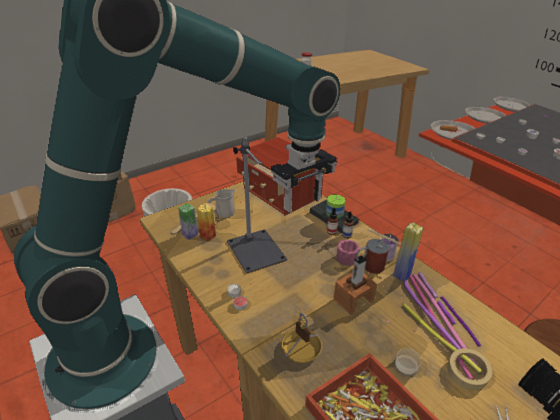

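View pics/wrist0.png

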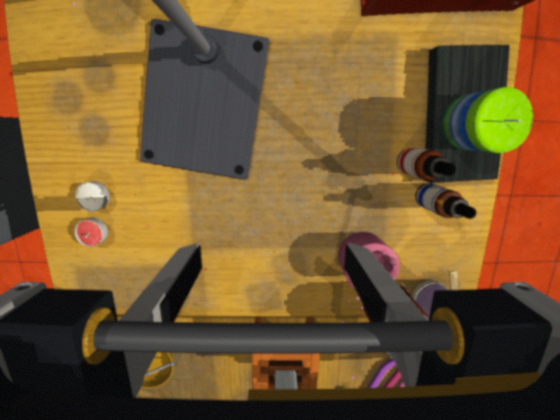

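```bash
cat > h.py <<'E'
import numpy as np,cv2,pickle
from scipy.spatial.transform import Rotation as R
def ld(f): return pickle.load(open(f"pics/{f}.pkl","rb"))
def ray(c,px):
    p=cv2.undistortPoints(np.array([[px]],float),c["mtx"],c["D"])[0,0]
    return c["pose"][:3,3], c["pose"][:3,:3]@np.array([p[0],p[1],1.0])
def onz(c,px,z):
    o,d=ray(c,px); return o+d*(z-o[2])/d[2]
def dep(c,px,w=0):
    u,v=int(round(px[0])),int(round(px[1])); o,d=ray(c,px)
    return o+d*float(c["depth"][v,u])
def proj(c,P):
    T=np.linalg.inv(c["pose"]); P=np.atleast_2d(P).astype(float)
    q,_=cv2.projectPoints(P,cv2.Rodrigues(T[:3,:3])[0],T[:3,3],c["mtx"],c["D"]); return q[:,0]
def tri(obs):
    A=np.zeros((3,3));b=np.zeros(3)
    for c,px in obs:
        o,d=ray(c,px);d=d/np.linalg.norm(d);M=np.eye(3)-np.outer(d,d);A+=M;b+=M@o
    p=np.linalg.solve(A,b); return p
def crop(c,name,x0,y0,x1,y1,s):
    im=cv2.resize(c["color"][y0:y1,x0:x1],None,fx=s,fy=s,interpolation=cv2.INTER_CUBIC)
    for x in range((x0+9)//10*10,x1,10):
        cv2.line(im,((x-x0)*s,0),((x-x0)*s,6 if x%50 else 16),(0,0,255),1)
        if x%20==0: cv2.putText(im,str(x),((x-x0)*s+2,16),0,.4,(0,0,255),1)
    for y in range((y0+9)//10*10,y1,10):
        cv2.line(im,(0,(y-y0)*s),(6,(y-y0)*s),(0,0,255),1)
        if y%20==0: cv2.putText(im,str(y),(8,(y-y0)*s+4),0,.4,(0,0,255),1)
    cv2.imwrite(f"pics/{name}.png",im)
def snap(n,f):
    from cell import capture
    c=capture(n); pickle.dump(c,open(f"pics/{f}.pkl","wb")); cv2.imwrite(f"pics/{f}.png",c["color"]); return c
E
python3 - <<'E'
from h import *
s=ld("scene0");d=ld("side0");w=ld("wrist0")
crop(s,"s_pan",300,160,420,250,6)
crop(d,"d_pan",260,240,390,370,5)
crop(s,"s_stand",230,140,350,320,4)
crop(d,"d_stand",220,125,340,275,5)
for p in [(159,29),(257,46),(149,154),(239,170)]: print(onz(w,p,7).round(1))
E
```

```text
[492.  197.2   7. ]
[605.9 176.6   7. ]
[467.3  53.    7. ]
[581.2  32.    7. ]
```

View pics/s_pan.png

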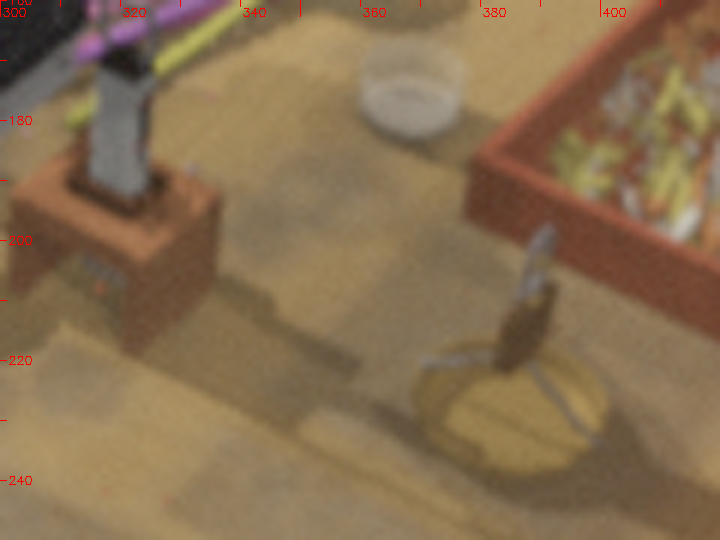

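View pics/d_pan.png

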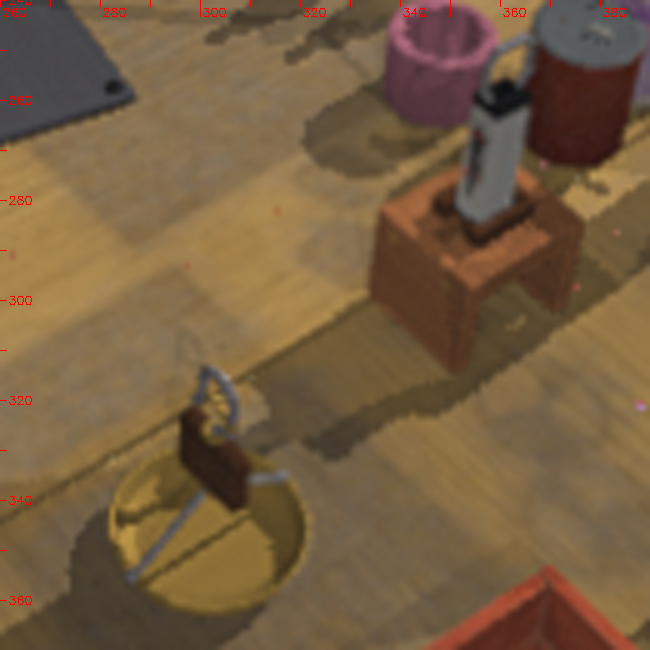

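View pics/s_stand.png

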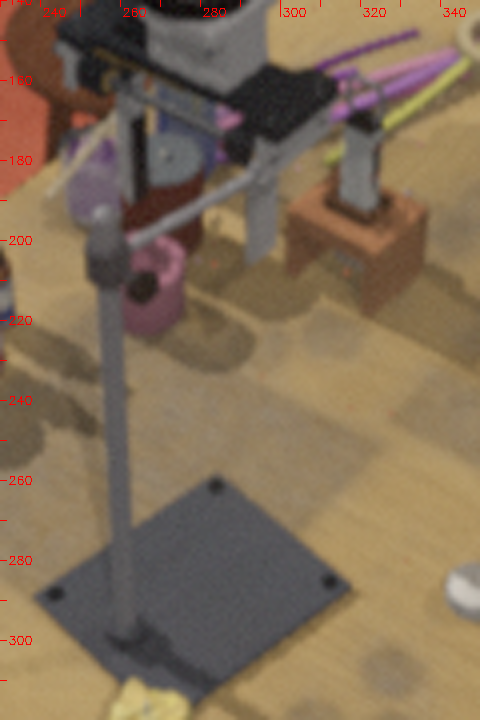

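View pics/d_stand.png

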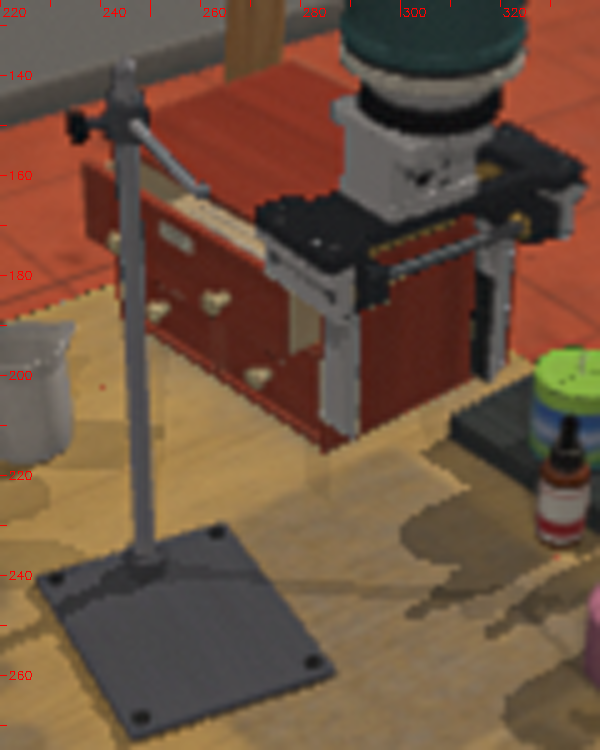

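Run:
```python
from h import *
s=ld("scene0");d=ld("side0");w=ld("wrist0")
print("post",onz(w,(206,52),7).round(1),onz(d,(249,237),7).round(1),onz(s,(261,300),7).round(1))
for n,c,p,z in [("case top d",d,(360,258.5),158),("case top s",s,(320.5,169),158),("foot/fence d",d,(357,285),80),
  ("tip d",d,(259,162.5),345)]: print(n,onz(c,p,z).round(1),dep(c,p).round(1))
# rest top corners z? 
print("rest corner s",[ (dep(s,p).round(0)).tolist() for p in [(322,204),(302,196),(334,194)]])
print("rest d",[ (dep(d,p).round(0)).tolist() for p in [(353,298),(336,284),(374,287)]])
print("dish d",onz(d,(301,347),0).round(0)," rim s", onz(s,(385,228),5).round(0))
print("hook d",dep(d,(302,314)).round(0),onz(d,(303,313),131).round(0),onz(s,(389.5,198),131).round(0))
print("grip d",[dep(d,p).round(0).tolist() for p in [(300,328),(302,334)]], "s",[dep(s,p).round(0).tolist() for p in [(386,217),(389,213)]])
print("tea",dep(w,(92,196)).round(),dep(w,(92,233)).round(),"mould",dep(d,(345,240)).round())
```

```text
post [546.1 170.7   7. ] [549.3 179.2   7. ] [544.1 178.2   7. ]
case top d [ 636.7 -221.6  158. ] [ 640.8 -218.4  153.5]
case top s [ 641.  -220.2  158. ] [ 640.5 -219.4  158.7]
foot/fence d [ 625.3 -235.9   80. ] [ 624.3 -236.6   81.2]
tip d [522.4  66.8 345. ] [523.6  68.7 343.8]
rest corner s [[604.0, -185.0, 62.0], [680.0, -184.0, 55.0], [597.0, -240.0, 69.0]]
rest d [[595.0, -254.0, 65.0], [595.0, -189.0, 63.0], [673.0, -257.0, 61.0]]
dish d [ 422. -257.    0.]  rim s [ 422. -268.    5.]
hook d [ 417. -258.  130.] [ 421. -257.  131.] [ 424. -260.  131.]
grip d [[413.0, -258.0, 83.0], [413.0, -267.0, 70.0]] s [[415.0, -240.0, 76.0], [415.0, -258.0, 78.0]]
tea [387.   0.  14.] [379. -51.  13.] mould [758. -56.  51.]
```

Run:
```python
from h import *
from cell import bot, fingers, planner, capture, job
t0=bot.read_time_s()
bot.goto([590,-285,310],[-2.2214,-2.2214,0])
print(bot.read_time_s()-t0, bot.read_tool_pos())
w=snap("wrist","w1");s=snap("scene","s1");d=snap("side","d1")
crop(s,"s1a",235,150,345,240,7)
crop(d,"d1a",225,125,335,205,7)
print(w["pose"].round(3).tolist())
```

```text
1.1667 [ 590.57886164 -283.20317649  309.37520972]
[[1.0, 0.001, -0.0, 590.302], [0.001, -0.964, -0.266, -206.094], [-0.001, 0.266, -0.964, 488.712], [0.0, 0.0, 0.0, 1.0]]
```

View pics/w1.png

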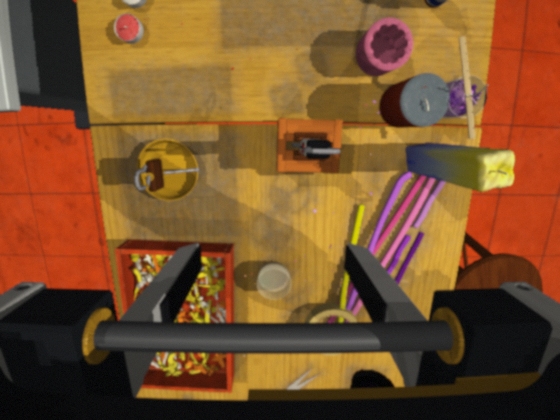

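View pics/s1a.png

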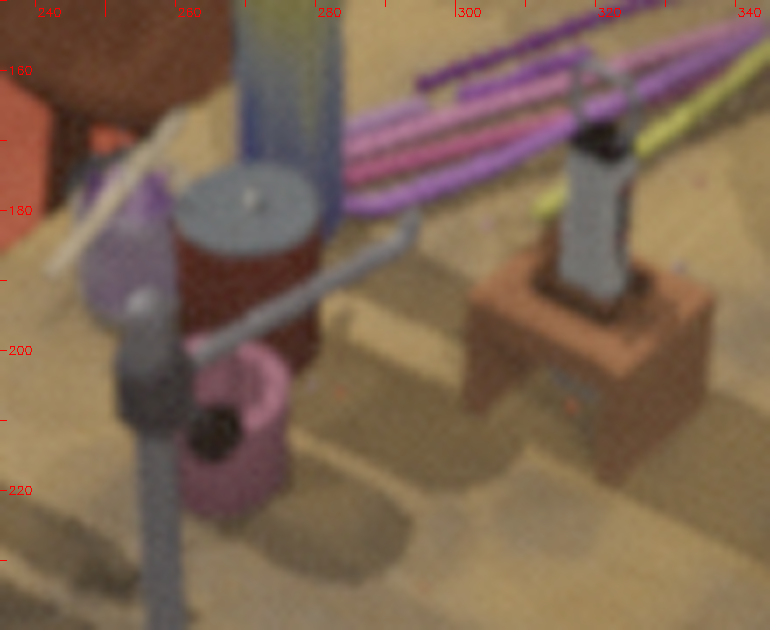

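View pics/d1a.png

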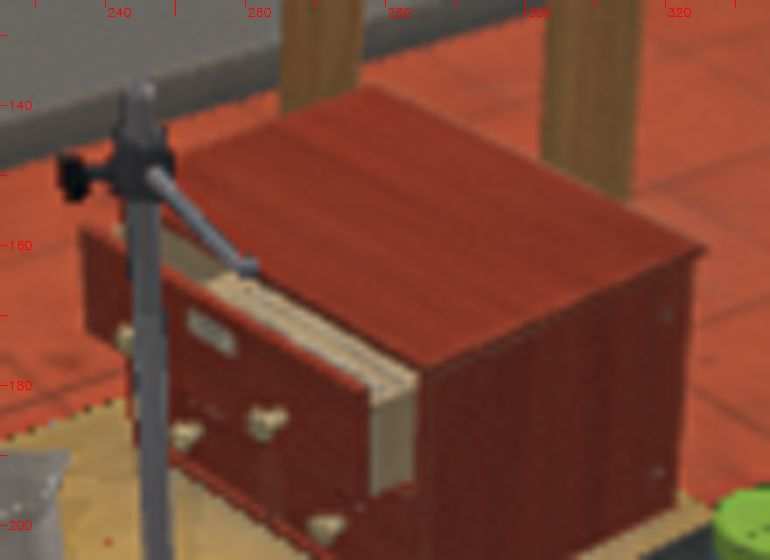

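Run:
```python
from h import *
w=ld("w1");s=ld("s1");d=ld("d1")
crop(w,"w1b",265,105,355,180,8)
crop(w,"w1p",120,125,210,210,8)
print("tip top tri",tri([(s,(293,180.5)),(d,(259,162))]).round(1))
print("tip low bend",tri([(s,(292.5,184)),(d,(258,164))]).round(1), onz(s,(292.5,184),338).round(1),onz(d,(258,164),338).round(1))
print("arm root",tri([(s,(261.5,201)),(d,(247,149.5))]).round(1),onz(s,(262,200.5),338).round(1),onz(d,(247,149.5),338).round(1))
print("depth tip",dep(s,(292,183)).round(1),dep(d,(259,163)).round(1))
# arm line at several points
for p in [(270,196),(277,192),(284,188)]: print(onz(s,p,338).round(1),dep(s,p).round(1))
for p in [(249,152),(252,156),(255,160)]: print(onz(d,p,338).round(1),dep(d,p).round(1))
```

```text
tip top tri [525.9  68.9 346.7]
tip low bend [524.7  72.3 339.5] [528.8  69.1 338. ] [522.7  72.3 338. ]
arm root [544.1 159.6 339.4] [546.  156.1 338. ] [544.8 161.5 338. ]
depth tip [528.6  71.3 342.4] [522.9  67.7 342.9]
[542.  133.5 338. ] [541.1 134.6 339.2]
[538.6 113.2 338. ] [537.1 115.  340. ]
[535.1  92.4 338. ] [533.1  94.9 340.6]
[541.  145.1 338. ] [535.9 136.9 342.9]
[534.7 120.  338. ] [531.9 115.5 340.7]
[528.6  95.7 338. ] [527.3  93.7 339.3]
```

View pics/w1b.png

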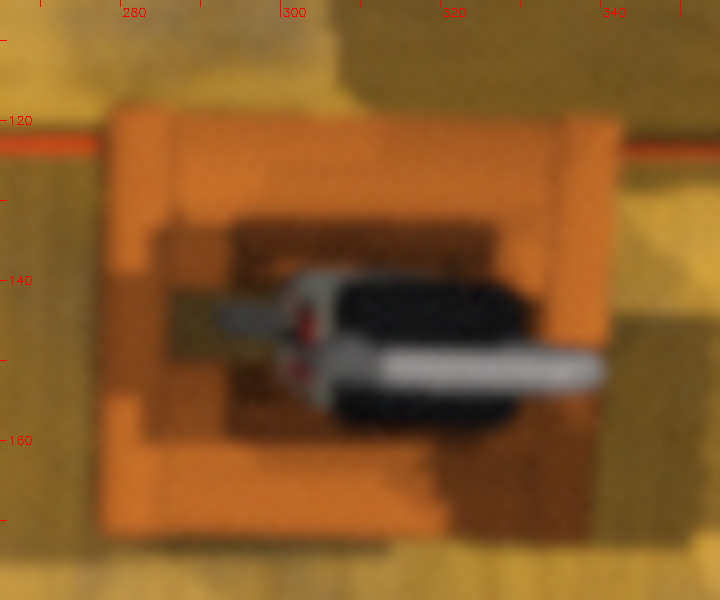

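View pics/w1p.png

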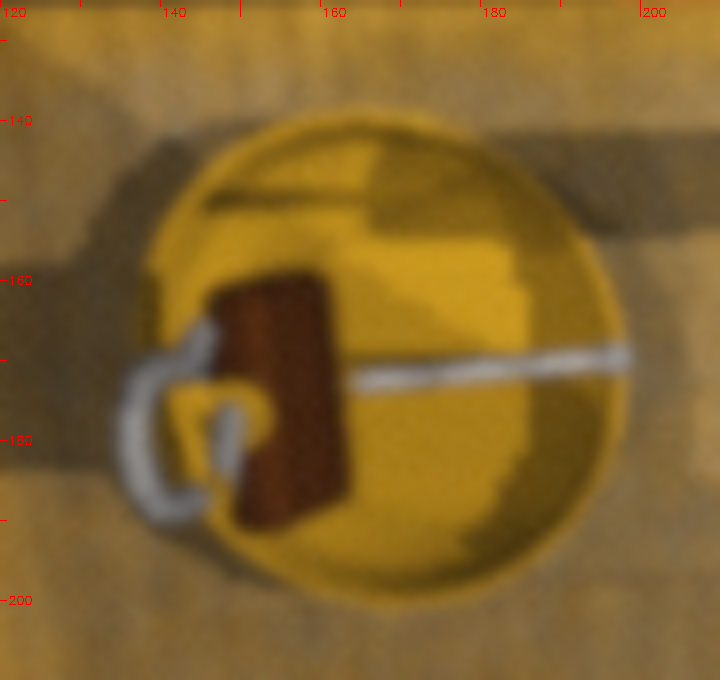

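Run:
```python
from h import *
w=ld("w1")
for n,p,z in [("top L",(306.5,149.5),158),("top R",(330,149),158),("top near",(318,158.5),158),("top far",(317,139.5),158),("eye R",(340,151),188),("eye L",(311,150.5),188),("eye mid",(325,151.3),193.5)]:
    print(n,onz(w,p,z).round(1),dep(w,p).round(1))
print("rest",[onz(w,p,76 if 0 else 82).round(1).tolist() for p in [(279,118.5),(341,120),(338,173),(277.5,172)]],dep(w,(290,165)).round(1),dep(w,(305,125)).round(1),dep(w,(282,120)))
print("fence inner",[onz(w,p,70).round(1).tolist() for p in [(294,133.5),(326,132.5),(293,160)]])
# pan
pts=[(165,138.5),(198.5,168),(169,200),(138.5,163)]
print("dish rim",[onz(w,p,18).round(1).tolist() for p in pts])
print("grip top z87",[onz(w,p,87).round(1).tolist() for p in [(146,163),(160,159),(163,187),(151,191)]],[dep(w,p).round(1).tolist() for p in [(150,166),(150,187),(153,165)]])
print("hook",[onz(w,p,128.5).round(1).tolist() for p in [(139,173),(141,188)]],dep(w,(137,180)).round(1))
print("bail",dep(w,(195,169.5)).round(1),dep(w,(165,172)).round(1))
```

```text
top L [ 627. -223.  158.] [ 623.9 -221.5  186.2]
top R [ 652.8 -222.3  158. ] [ 646.3 -220.6  192.4]
top near [ 640.  -232.7  158. ] [ 640.2 -232.8  156.7]
top far [ 638.1 -212.2  158. ] [ 638.3 -212.2  157. ]
eye R [ 657.3 -222.7  188. ] [ 658.  -222.9  184.7]
eye L [ 628.2 -222.4  188. ] [ 627.6 -222.2  192.4]
eye mid [ 641.3 -222.8  193.5] [ 641.3 -222.8  193.4]
rest [[598.2, -186.8, 82.0], [680.1, -188.2, 82.0], [679.8, -258.4, 82.0], [596.5, -257.3, 82.0]] [ 614.1 -248.8   71.2] [ 633.8 -194.6   70.2] [ 602.46643727 -188.19738105   70.29022836]
fence inner [[619.0, -206.0, 70.0], [662.9, -204.4, 70.0], [618.3, -242.0, 70.0]]
dish rim [[422.1, -212.7, 18.0], [472.1, -258.8, 18.0], [420.0, -310.8, 18.0], [375.7, -250.3, 18.0]]
grip top z87 [[417.6, -243.9, 87.0], [437.5, -238.7, 87.0], [438.2, -277.0, 87.0], [420.6, -282.6, 87.0]] [[422.6, -248.1, 86.5], [419.5, -277.1, 86.2], [425.7, -247.0, 83.5]]
hook [[425.3, -252.1, 128.5], [425.8, -270.9, 128.5]] [ 421.7 -260.8  128.3]
bail [ 466.6 -261.1   19. ] [ 427.8 -261.4   46. ]
```

```bash
cat >> h.py <<'E'
R0=R.from_matrix(np.array([[0,1,0],[1,0,0],[0,0,-1.]]))
def Ry(yaw): return (R.from_euler('z',yaw)*R0).as_rotvec()
SEAT=np.array([529.5,82.5,341.5]); SY=-0.18
SX=np.array([-np.sin(SY),np.cos(SY),0])
E
python3 - <<'E'
from h import *
from cell import bot, fingers, planner, capture, job
t0=bot.read_time_s()
bot.goto([640,-222.5,225],Ry(0))
p=bot.read_tool_pos(); print(p)
bot.move_straight([640,-222.5,115],v=120)
print(bot.read_tool_pos(), bot.read_tool_rot())
fingers.close(30)
print(bot.read_opening(), bot.read_tool_pos(),bot.read_contact_force())
print(bot.read_time_s()-t0,bot.read_time_s())
w=snap("wrist","w2");s=snap("scene","s2")
crop(s,"s2a",270,120,370,220,6)
# feasibility
off=SEAT-[0,0,0]
for k,z in [(-45,12.75),(0,12.75),(0,0)]:
    P=SEAT+k*SX+[0,0,z-118.5+64-19]; print(P, planner.inverse_kinematics(P.tolist(),Ry(SY)) is not None)
E
```

```text
[ 640.15046222 -221.79125404  224.437982  ]
[ 640.4396111  -222.72879673  115.89978062] [2.22077665e+00 2.22049739e+00 9.18308914e-04]
35.06561113141756 [ 640.02982211 -222.50087118  115.0055123 ] [-0.56590714  0.55965678 -1.54402856]
2.5500000000000003 4.0167
[521.4436692   38.22703382 280.75      ] True
[529.5   82.5  280.75] True
[529.5  82.5 268. ] True
```

View pics/s2a.png

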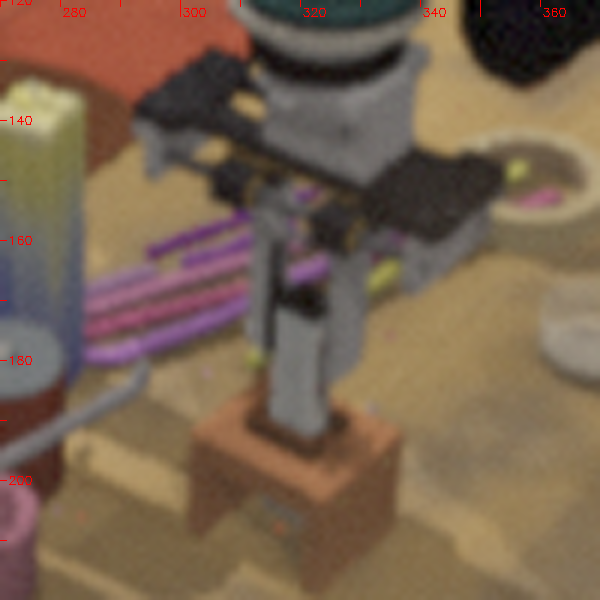

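View pics/w2.png

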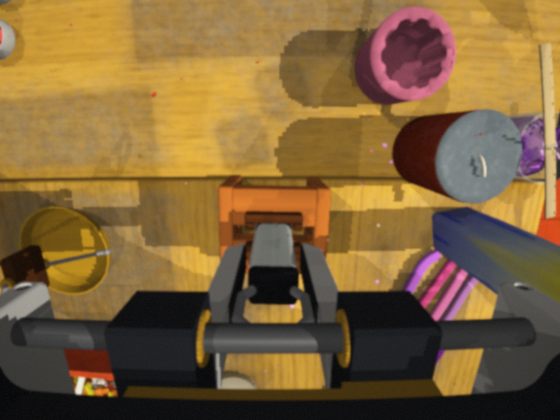

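Run:
```python
from h import *
from cell import bot, fingers, planner, capture, job
print(bot.read_opening(),bot.read_contact_force())
bot.pause(0.2);print(bot.read_opening())
fingers.close(35)
print(bot.read_opening(),bot.read_contact_force(),bot.read_tool_pos())
bot.move_straight([640,-222.5,135],v=60)
print(bot.read_contact_force(),bot.read_opening())
s=snap("scene","s3")
crop(s,"s3a",270,120,370,220,6)
```

```text
35.23408814131408 [ 0.01615395  0.13270675 -0.6860179 ]
35.16470831075748
34.798001011624926 [ 0.73667163 -0.41461    -0.20813796] [ 640.01012383 -222.48269663  115.00685496]
[-0.55891785  1.01880037 -2.083399  ] 34.623889904815364
```

View pics/s3a.png

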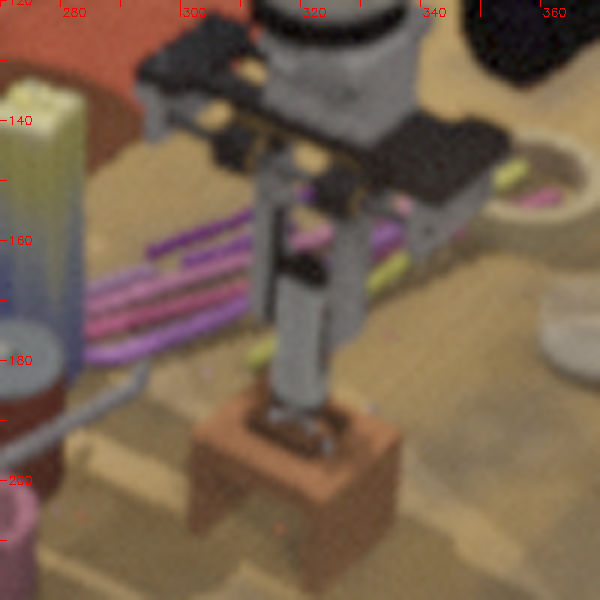

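Run:
```python
from h import *
from cell import bot, fingers, planner, capture, job
t0=bot.read_time_s()
bot.move_straight([640,-222.5,281],v=120)
print(bot.read_opening(),bot.read_contact_force())
P=SEAT-60*SX+[0,0,12.75-118.5+64-19]
bot.move_straight(P.tolist(),Ry(SY),v=160)
bot.pause(0.3)
print(bot.read_tool_pos(),bot.read_opening(),bot.read_contact_force(),bot.read_time_s()-t0,bot.read_time_s())
s=snap("scene","s4");d=snap("side","d4");w=snap("wrist","w4")
crop(s,"s4a",240,110,340,210,6);crop(d,"d4a",220,110,320,230,6)
```

```text
34.89491297472431 [-0.50240491 -0.87402941 -1.90614423]
[518.8145832   23.29242737 280.69682951] 34.4974155249253 [ 0.80582818  0.12230454 -1.49299872] 3.5332999999999997 8.6
```

View pics/s4a.png

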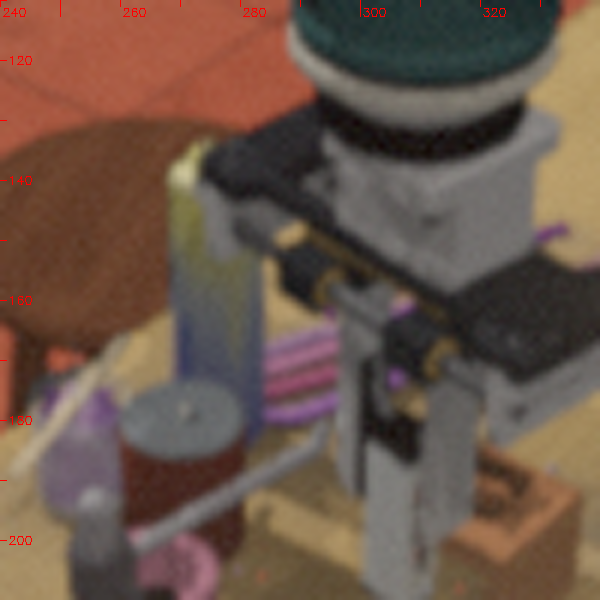

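View pics/d4a.png

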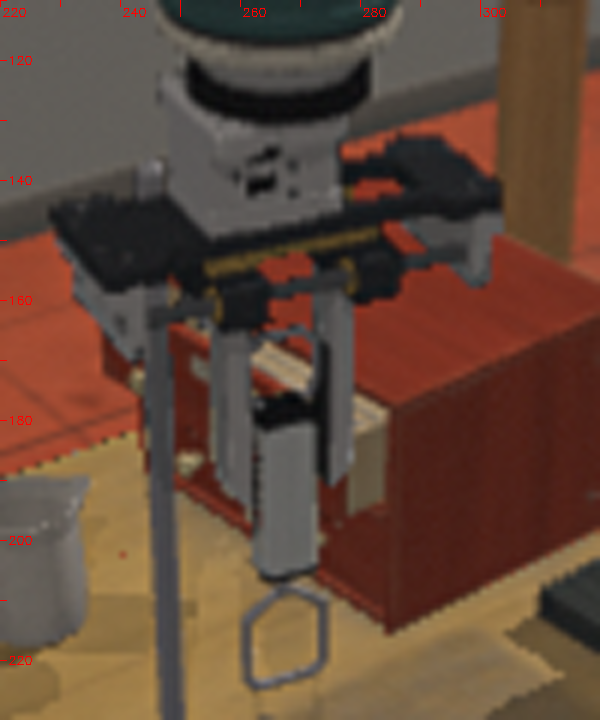

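View pics/w4.png

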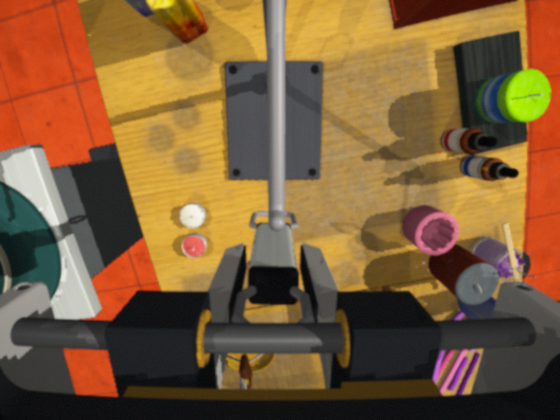

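Run:
```python
from h import *
w=ld("w4");s=ld("s4");d=ld("d4")
crop(w,"w4a",210,190,340,320,6)
for p in [(277.5,213),(275,20),(276,100)]: print(dep(w,p).round(1),onz(w,p,341.5).round(1))
print("eye proj", proj(w,[SEAT-60*SX+[0,0,12.75+2.5]]))
c=[(232,70),(315,70),(234,171),(316,171)]
q=[onz(w,p,7) for p in c]; print(np.round(q,1)); 
for a,b in [(2,0),(3,1)]: v=q[b]-q[a]; print(np.arctan2(v[0],v[1]))
print("case", dep(s,(306,197)).round(1),dep(d,(266,190)).round(1))
P=proj(s,[SEAT]),proj(d,[SEAT]); print(P)
```

```text
[528.7  68.1 343.3] [528.7  67.6 341.5]
[540.5 139.  340.5] [540.5 138.6 341.5]
[535.9 111.2 342.1] [535.9 111.3 341.5]
eye proj [[273.15189881 329.37804333]]
[[491.4 196.2   7. ]
 [607.2 175.    7. ]
 [464.1  55.1   7. ]
 [587.3  32.6   7. ]]
0.19056700260188236
0.13827842099934554
case [512.2  36.7 286.3] [510.9  18.8 288.4]
(array([[288.65561681, 185.58688909]]), array([[257.97827583, 160.64028443]]))
```

View pics/w4a.png

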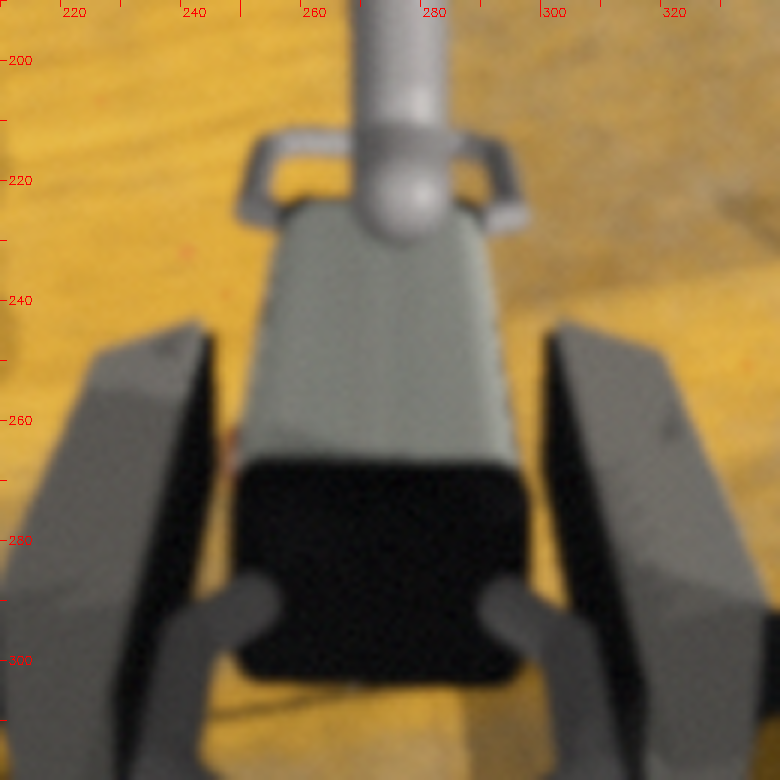

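```bash
sed -i 's/^SEAT=.*/SEAT=np.array([530.8,81.5,341.5]); SY=-0.168/' h.py
python3 - <<'E'
from h import *
from cell import bot, fingers, planner, capture, job
t0=bot.read_time_s()
P=SEAT+1*SX+[0,0,12.75-118.5+64-19]
print(bot.move_straight((P-58*SX).tolist(),Ry(SY),v=80))
print(bot.move_straight(P.tolist(),v=70,force_limit=5))
print(bot.read_tool_pos()-P,bot.read_opening(),bot.read_contact_force(),bot.read_time_s()-t0,bot.read_time_s())
s=snap("scene","s5");d=snap("side","d5");w=snap("wrist","w5")
crop(s,"s5a",240,130,340,210,6);crop(d,"d5a",220,110,320,230,5);crop(w,"w5a",210,190,340,320,5)
cv2.imwrite("pics/c5.png",np.hstack([cv2.resize(cv2.imread("pics/"+f+".png"),(400,400)) for f in ("s5a","w5a")]))
E
```

```text
False
False
[-0.00284506 -0.46833892 -0.01062326] 34.56662404487852 [ 0.28164706 -0.38728325 -2.01499793] 1.2249999999999996 9.975
```

View pics/c5.png

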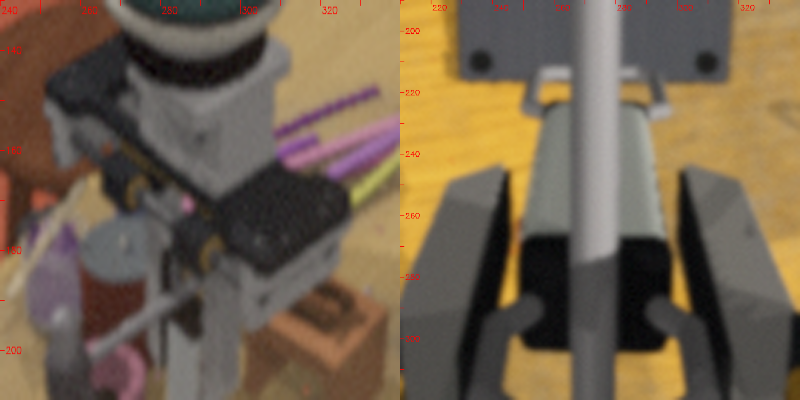

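View pics/d5a.png

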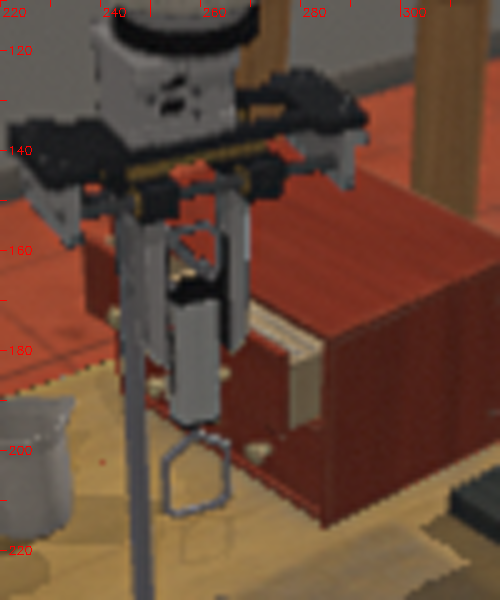

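Run:
```python
from h import *
from cell import bot, fingers, planner, capture, job
t0=bot.read_time_s()
P=SEAT+1*SX+[0,0,-118.5+64-19]
f0=bot.read_contact_force()
print(bot.move_straight((P+[0,0,-4]).tolist(),v=25,force_limit=2.5))
print(bot.read_tool_pos()-P,bot.read_opening(),bot.read_contact_force()-f0,bot.read_time_s()-t0,bot.read_time_s())
d=snap("side","d6");w=snap("wrist","w6");s=snap("scene","s6")
crop(d,"d6a",220,110,320,230,5);crop(w,"w6a",210,190,340,320,5);crop(s,"s6a",240,130,340,210,6)
cv2.imwrite("pics/c6.png",np.hstack([cv2.resize(cv2.imread("pics/"+f+".png"),(400,480)) for f in ("d6a","w6a")]))
```

```text
True
[-0.08263669 -0.0179406  -0.84258016] 35.00407485685346 [-0.01825605 -1.63606986  5.95030798] 0.5333000000000006 10.6583
```

View pics/c6.png

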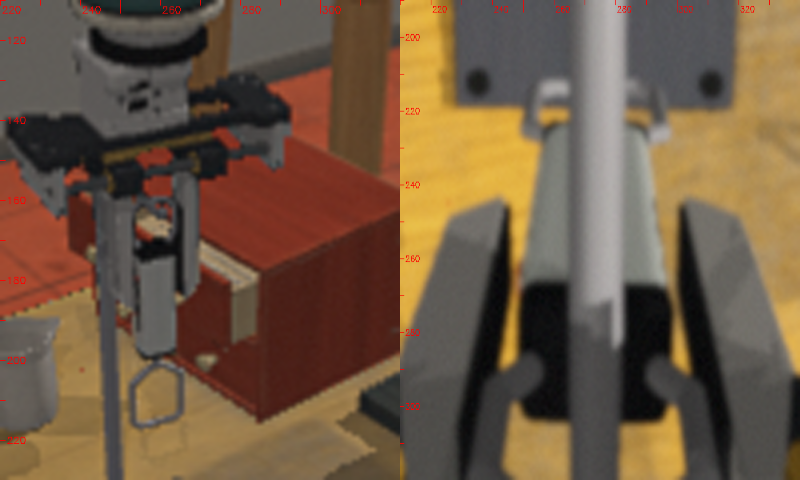

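Run:
```python
from h import *
from cell import bot, fingers, planner, capture, job
t0=bot.read_time_s()
P=bot.read_tool_pos()
bot.move_straight((P+[0,0,0.5]).tolist(),v=10)
print(bot.read_contact_force())
fingers.ungrasp()
print(bot.read_opening(),bot.read_contact_force())
bot.move_straight((P+[0,0,110]).tolist(),v=120)
print(bot.read_contact_force(),bot.read_time_s())
d=snap("side","d7");s=snap("scene","s7");w=snap("wrist","w7")
crop(d,"d7a",210,110,310,230,5);crop(s,"s7a",240,130,340,250,5)
cv2.imwrite("pics/c7.png",np.hstack([cv2.resize(cv2.imread("pics/"+f+".png"),(400,480)) for f in ("d7a","s7a")]))
```

```text
[ 0.56241763 -0.0113881   0.09350506]
94.04386651832732 [ 0.05070748  0.70606164 -0.37733726]
[ 0.26535602 -0.11466852  0.01175978] 13.1417
```

View pics/c7.png

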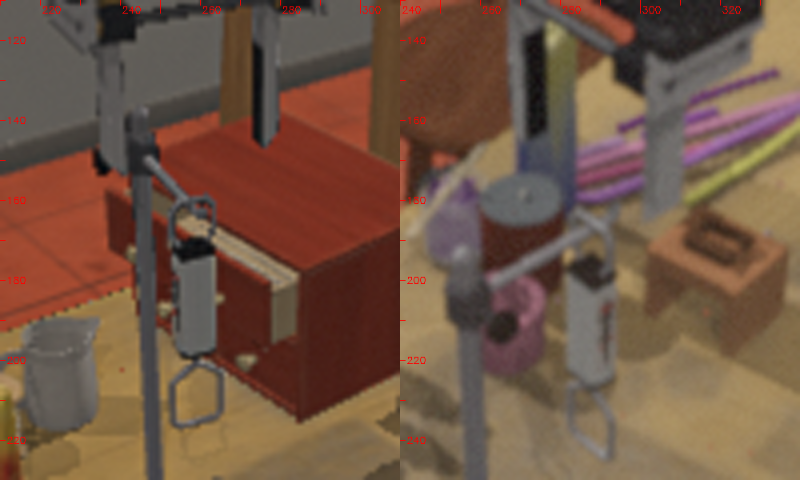

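View pics/w7.png

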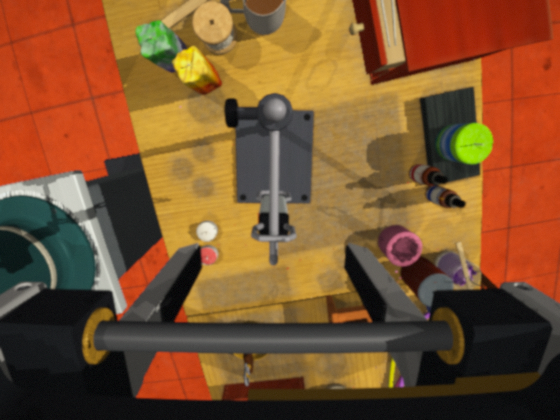

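```bash
cat >> h.py <<'E'
def Rlean(th,yaw,flip):
    z=np.array([0,np.sin(th),-np.cos(th)]); y=np.array([1.,0,0])*(-1 if flip else 1); x=np.cross(y,z)
    return R.from_euler('z',yaw)*R.from_matrix(np.stack([x,y,z],1))
E
python3 - <<'E'
from h import *
from cell import bot, fingers, planner, capture, job
w=ld("w1")
for flip in (0,1):
  for th in np.radians([20,30,40,50,60]):
    r=[]
    for (g,yaw) in [((423,-275,68),0.0),((423,-275,230),0.0),((525,40,150),SY),((530,67,130),SY),((530,67,95),SY),((500,-100,200),SY)]:
        Rl=Rlean(th,yaw,flip); P=np.array(g)+19*Rl.apply([0,0,1])
        q=planner.inverse_kinematics(P.tolist(),Rl.as_rotvec()); r.append(None if q is None else np.round(q,2).tolist())
    print(flip,round(np.degrees(th)),r[0],r[4],[x is not None for x in r])
E
```

```text
0 20 [0.39, 0.58, 0.38, 1.89, -0.54, 1.03, 1.09] [0.08, 0.42, -0.08, 2.0, -0.49, 0.72, 0.21] [True, True, True, True, True, True]
0 30 [0.48, 0.66, 0.36, 1.8, -0.61, 1.2, 1.18] [0.16, 0.46, -0.06, 2.02, -0.75, 0.78, 0.51] [True, True, True, True, True, True]
0 40 [0.54, 0.76, 0.36, 1.72, -0.68, 1.38, 1.25] [0.25, 0.52, -0.06, 2.02, -0.93, 0.88, 0.75] [True, True, True, True, True, True]
0 50 [0.57, 0.86, 0.38, 1.64, -0.74, 1.56, 1.3] [0.31, 0.6, -0.05, 2.02, -1.07, 1.01, 0.94] [True, True, True, True, True, True]
0 60 [0.6, 0.97, 0.4, 1.56, -0.8, 1.73, 1.35] [0.34, 0.69, -0.01, 2.0, -1.18, 1.17, 1.09] [True, True, True, True, True, True]
1 20 [0.35, 0.59, 0.43, 1.89, -0.58, 1.04, -2.02] [-0.2, 0.43, 0.26, 2.01, -0.67, 0.78, -2.77] [True, True, True, True, True, True]
1 30 [0.41, 0.68, 0.45, 1.81, -0.67, 1.23, -1.92] [-0.09, 0.47, 0.25, 2.03, -0.9, 0.86, -2.5] [True, True, True, True, True, True]
1 40 [0.45, 0.78, 0.48, 1.72, -0.74, 1.42, -1.84] [-0.0, 0.53, 0.25, 2.03, -1.07, 0.99, -2.29] [True, True, True, True, True, True]
1 50 [0.49, 0.89, 0.51, 1.64, -0.81, 1.61, -1.78] [0.09, 0.61, 0.22, 2.03, -1.18, 1.13, -2.13] [True, True, True, True, True, True]
1 60 [0.52, 1.0, 0.52, 1.56, -0.87, 1.79, -1.74] [0.34, 0.69, -0.01, 2.0, -1.18, 1.17, -2.06] [True, True, True, True, True, True]
```

Run:
```python
from h import *
for n,box in [("w1",(130,150,175,200)),("s1",(375,190,400,230)),("d1",(290,310,315,345)),("s7",(375,190,400,230)),("d7",(290,310,315,345))]:
    c=ld(n); x0,y0,x1,y1=box; g=[];hk=[];bail=[]
    for v in range(y0,y1):
        for u in range(x0,x1):
            if c["depth"][v,u]<=0: continue
            P=dep(c,(u,v)); b,gg,r=c["color"][v,u].astype(int)
            if abs(P[0]-424)>60 or abs(P[1]+261)>60: continue
            if 54<P[2]<90 and r<120: g.append(P)
            if P[2]>100: hk.append(P)
    g=np.array(g);hk=np.array(hk)
    for a,nm in ((g,"grip"),(hk,"hook")):
        if len(a)<4: continue
        m=a.mean(0); cov=np.cov((a-m)[:,:2].T); e=np.linalg.eigh(cov)[1][:,1]; e*=np.sign(e[1])
        print(n,nm,len(a),m.round(1),"yaw",round(np.arctan2(-e[0],e[1]),3),"ext",a.min(0).round(0),a.max(0).round(0))
w=ld("w1"); print([dep(w,p).round(0).tolist() for p in [(175,245),(122,260),(230,260)]])
```

```text
w1 grip 427 [ 424.9 -260.    77. ] yaw 0.034 ext [ 415. -283.   54.] [ 428. -239.   90.]
w1 hook 193 [ 421.7 -261.   117.2] yaw 0.039 ext [ 418. -275.  100.] [ 424. -245.  132.]
s1 grip 88 [ 418.4 -251.5   74.6] yaw -0.078 ext [ 414. -284.   54.] [ 427. -234.   90.]
s1 hook 34 [ 420.6 -257.1  115.5] yaw -0.002 ext [ 418. -273.  101.] [ 425. -245.  132.]
d1 grip 172 [ 415.9 -265.3   75.4] yaw 0.088 ext [ 412. -284.   54.] [ 425. -240.   90.]
d1 hook 58 [ 418.8 -263.8  117.6] yaw 0.03 ext [ 416. -275.  102.] [ 422. -245.  132.]
s7 grip 88 [ 418.2 -250.6   74. ] yaw -0.098 ext [ 414. -280.   55.] [ 426. -235.   90.]
s7 hook 35 [ 420.9 -256.9  114.7] yaw 0.02 ext [ 418. -272.  100.] [ 425. -243.  130.]
d7 grip 177 [ 416.  -265.5   75.2] yaw 0.095 ext [ 412. -284.   54.] [ 425. -242.   90.]
d7 hook 61 [ 418.8 -263.6  117.1] yaw 0.054 ext [ 416. -276.  100.] [ 423. -247.  132.]
[[425.0, -387.0, 24.0], [339.0, -408.0, 42.0], [520.0, -408.0, 38.0]]
```

```bash
cat >> h.py <<'E'
TH=np.radians(50); PY=0.035
GRIP=np.array([422.,-275,68]); RP=Rlean(TH,PY,0); TZ=RP.apply([0,0,1])
E
python3 - <<'E'
from h import *
from cell import bot, fingers, planner, capture, job
t0=bot.read_time_s()
P=bot.read_tool_pos()
bot.move_straight([500,-120,400],v=250)
G=GRIP+19*TZ
print(TZ,G)
bot.goto((G-90*TZ+[0,0,60]).tolist(),RP.as_rotvec())
w=snap("wrist","w8")
bot.move_straight((G-60*TZ).tolist(),v=150)
w=snap("wrist","w8b");d=snap("side","d8");crop(d,"d8a",240,220,360,380,5)
print(bot.read_tool_pos()-(G-60*TZ),bot.read_contact_force(),bot.read_time_s())
E
```

```text
[-0.02680608  0.76557529 -0.64278761] [ 421.49068445 -260.45406951   55.78703542]
[ 0.277988   -0.68020899  0.95517313] [ 0.51351242 -0.14687448 -0.01749449] 16.375
```

View pics/w8b.png

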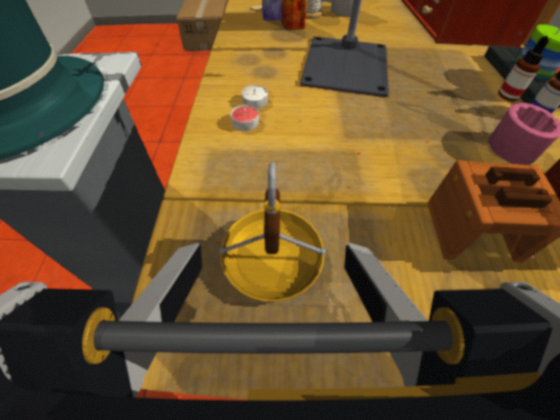

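View pics/d8a.png

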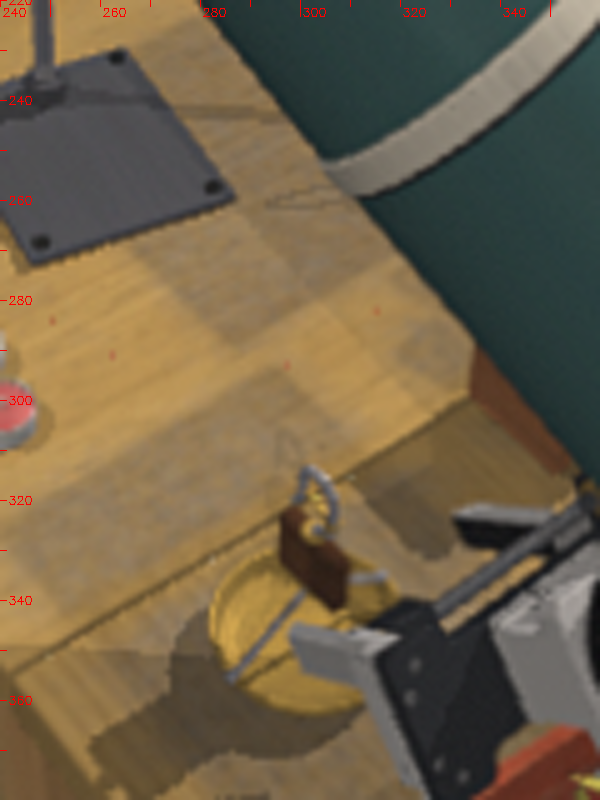

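Run:
```python
from h import *
from cell import bot, fingers, planner, capture, job
G=GRIP+19*TZ
print(bot.move_straight(G.tolist(),v=90,force_limit=6))
print(bot.read_tool_pos()-G,bot.read_contact_force())
fingers.close(50)
print(bot.read_opening(),bot.read_contact_force())
f0=bot.read_contact_force()
bot.move_straight((G+[0,0,12]).tolist(),v=50)
print(bot.read_contact_force()-f0,bot.read_opening(),bot.read_time_s())
w=snap("wrist","w9");d=snap("side","d9");crop(d,"d9a",240,260,360,380,5)
crop(w,"w9a",200,110,340,290,4)
cv2.imwrite("pics/c9.png",np.hstack([cv2.resize(cv2.imread("pics/"+f+".png"),(400,500)) for f in ("d9a","w9a")]))
```

```text
False
[ 0.07946579 -0.44989367  0.18044   ] [-0.96689262  0.63526434 -0.10498364]
11.534379779998789 [ 0.58128386 -0.38592044 -1.60465874]
[-0.31765479  0.05092656 -0.96654551] 11.811853402198466 18.8083
```

View pics/c9.png

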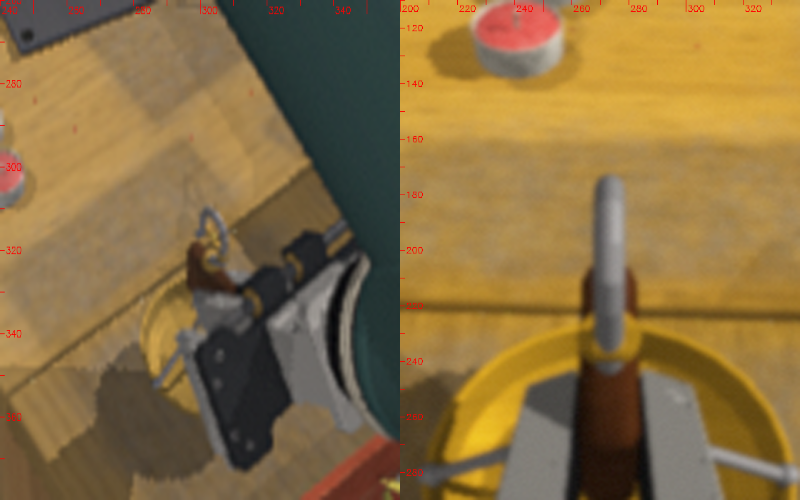

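Run:
```python
from h import *
for n,box in [("w9",(262,170,284,245)),("d9",(290,305,312,330)),]:
    c=ld(n); x0,y0,x1,y1=box; hk=[]
    for v in range(y0,y1):
        for u in range(x0,x1):
            if c["depth"][v,u]<=0: continue
            P=dep(c,(u,v)); b,g,r=c["color"][v,u].astype(int)
            if np.hypot(P[0]-422,P[1]+261)<40 and P[2]>103 and abs(r-b)<40: hk.append(P)
    a=np.array(hk); print(n,len(a),a.min(0).round(1),a.max(0).round(1))
    for lo in range(103,148,4):
        m=(a[:,2]>=lo)&(a[:,2]<lo+4)
        if m.any(): print(lo,m.sum(),a[m].min(0).round(1),a[m].max(0).round(1),a[m].mean(0).round(1))
c=ld("d9"); print("proj pred", proj(c,[[422,-261,143],[422,-261+17,135.5-27.5]]))
c=ld("w9"); print("proj pred", proj(c,[[422,-261,143],[422,-261+17,135.5-27.5]]))
# ring
for n in ("s7","d7"): 
    c=ld(n); crop(c,"r_"+n,*( (270,180,310,250) if n=="s7" else (235,160,275,230)),10)
cv2.imwrite("pics/cr.png",np.hstack([cv2.imread("pics/r_s7.png"),cv2.imread("pics/r_d7.png")])[:600])
cv2.imwrite("pics/cr.png",np.hstack([cv2.imread("pics/r_s7.png"),cv2.imread("pics/r_d7.png")])[100:])
```

```text
w9 679 [ 419.2 -276.3  110.3] [ 424.2 -251.8  144.5]
107 3 [ 420.  -275.1  110.3] [ 423.6 -274.8  111. ] [ 421.4 -274.9  110.7]
111 27 [ 419.5 -276.1  111.1] [ 424.1 -274.4  114.9] [ 421.7 -275.4  112.8]
115 9 [ 420.6 -276.3  115. ] [ 423.6 -275.4  116.5] [ 422.2 -275.9  115.6]
119 33 [ 419.6 -276.   119.4] [ 423.9 -274.1  123. ] [ 421.8 -275.3  121.6]
123 42 [ 419.7 -275.9  123. ] [ 423.9 -273.9  126.7] [ 421.9 -275.2  125. ]
127 49 [ 419.2 -276.3  127.3] [ 423.9 -272.8  130.9] [ 421.7 -275.1  129.2]
131 82 [ 419.2 -275.8  131.2] [ 424.2 -271.8  135. ] [ 421.7 -274.3  133.1]
135 116 [ 419.2 -275.3  135.1] [ 424.1 -251.8  139. ] [ 421.9 -272.3  137.1]
139 283 [ 419.2 -272.9  139. ] [ 424.  -253.7  143. ] [ 421.6 -265.2  141.3]
143 35 [ 419.4 -265.5  143. ] [ 423.  -259.6  144.5] [ 421.4 -262.6  143.4]
d9 52 [ 416.6 -274.2  103.6] [ 422.6 -246.6  144.9]
103 5 [ 416.6 -266.2  103.6] [ 421.9 -260.2  106.4] [ 418.4 -262.4  104.9]
107 3 [ 418.4 -268.6  108. ] [ 420.3 -265.2  108.5] [ 419.1 -266.7  108.3]
111 4 [ 418.2 -274.2  111.1] [ 419.7 -246.6  112.9] [ 419.1 -260.2  112.1]
115 1 [ 417.5 -247.2  116.5] [ 417.5 -247.2  116.5] [ 417.5 -247.2  116.5]
119 4 [ 417.9 -272.2  119.1] [ 418.6 -250.2  122.1] [ 418.1 -261.7  120.5]
123 5 [ 417.  -274.   123.9] [ 422.6 -251.   126. ] [ 419.3 -268.5  124.6]
127 5 [ 416.8 -273.6  127.7] [ 419.8 -250.4  130.5] [ 418.3 -263.   129.1]
131 4 [ 417.2 -272.6  131.3] [ 419.6 -250.1  134.3] [ 418.5 -261.3  132.9]
135 7 [ 417.5 -273.5  136.3] [ 420.3 -253.3  138.3] [ 419.  -265.3  137.3]
139 11 [ 417.5 -270.8  139.5] [ 421.5 -251.2  142.6] [ 419.2 -260.7  141.2]
143 3 [ 418.1 -262.8  143.1] [ 420.  -258.   144.9] [ 419.1 -260.4  144.3]
proj pred [[304.7991119  310.2727689 ]
 [299.51796881 315.62906847]]
proj pred [[274.00557453 180.5499239 ]
 [274.71807701 198.4156568 ]]
```

View pics/cr.png

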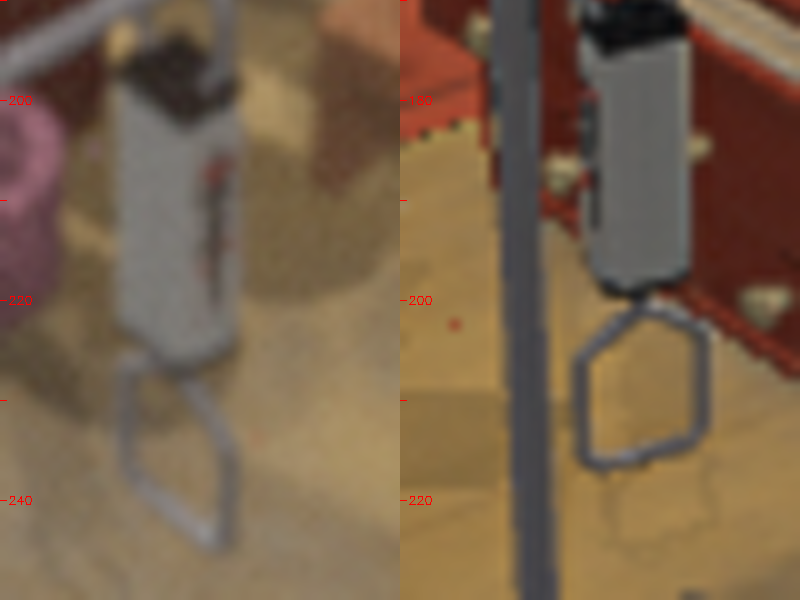

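Run:
```python
from h import *
s=ld("s7");d=ld("d7")
m=tri([(s,(287.2,240.7)),(d,(259.7,214.8))]); print(m.round(1),onz(s,(287.2,240.7),163.5).round(1),onz(d,(259.7,214.8),163.5).round(1))
A=tri([(s,(283,237)),(d,(265,213.5))]);B=tri([(s,(291.5,244)),(d,(254,216))]);print(A.round(1),B.round(1), np.arctan2(A[1]-B[1],A[0]-B[0]))
for p in [(287,240),(287,241),(284,238),(290,243)]: print(dep(s,p).round(1))
for p in [(258,215),(260,214),(262,214)]: print(dep(d,p).round(1))
# case
print(dep(s,(286,205)).round(1),dep(d,(260,185)).round(1))
```

```text
[531.6  83.2 162.2] [531.1  84.1 163.5] [530.4  81.6 163.5]
[547.9  79.6 162.3] [514.6  86.8 163.5] -0.21453533202383313
[ 6.307e+02 -4.410e+01 -6.000e-01]
[532.1  83.6 161.3]
[544.5  80.  161.5]
[520.8  85.8 163.2]
[523.7  80.4 166.3]
[533.1  84.2 163.7]
[537.5  80.1 164.3]
[524.8  97.9 296.3] [527.4  72.1 271.2]
```

```bash
cat >> h.py <<'E'
BAR=np.array([531.3,82.7,163.3]); YT=-0.18; RT=Rlean(TH,YT,0)
PX=np.array([-np.sin(YT),np.cos(YT),0])
OFF=R.from_euler('z',YT-PY).apply([0.2,-1.5,67.7])
def tcp(px,dz):  # bar at pan x=px, seat dz above bar
    return BAR-px*PX+[0,0,dz]-OFF
E
python3 - <<'E'
from h import *
from cell import bot, fingers, planner, capture, job
t0=bot.read_time_s()
P=bot.read_tool_pos()
z=tcp(50,34.5)[2]
bot.move_straight([P[0],P[1],z],v=120)
bot.move_straight(tcp(50,34.5).tolist(),RT.as_rotvec(),v=160)
bot.pause(0.2)
print(bot.read_tool_pos()-tcp(50,34.5),bot.read_contact_force(),bot.read_opening(),bot.read_time_s()-t0,bot.read_time_s())
w=snap("wrist","w10");d=snap("side","d10");s=snap("scene","s10")
crop(d,"d10a",220,180,300,280,6);crop(s,"s10a",260,190,340,290,6);crop(w,"w10a",210,100,340,260,5)
cv2.imwrite("pics/c10.png",np.hstack([cv2.resize(cv2.imread("pics/"+f+".png"),(400,500)) for f in ("d10a","s10a")]))
E
```

```text
[ 0.02052393 -0.3037225  -0.05566793] [-0.0917213  -0.88623162 -2.57673631] 11.370350529136447 2.9666999999999994 21.875
```

View pics/c10.png

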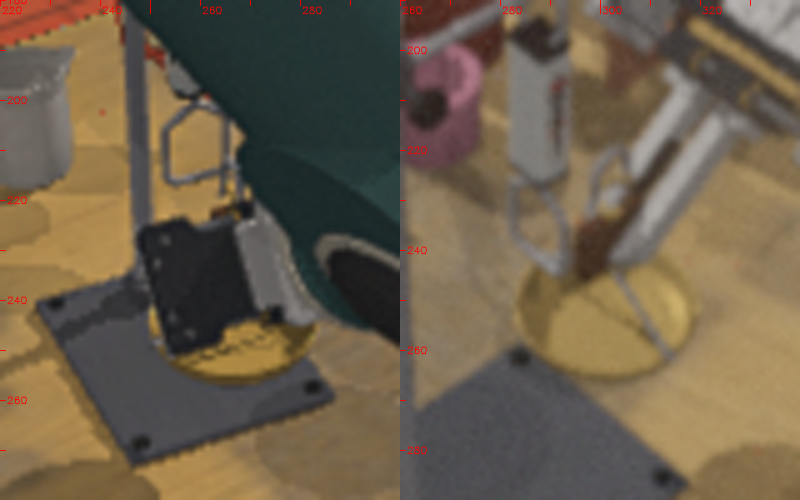

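View pics/w10.png

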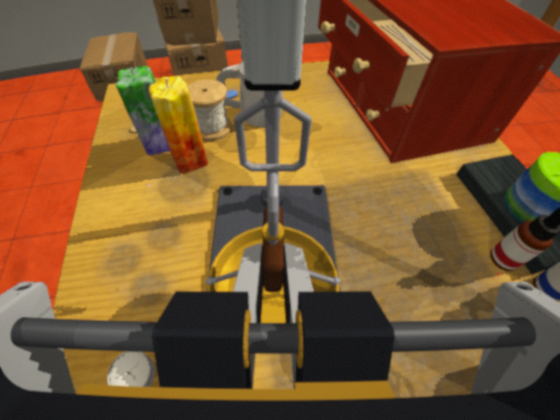

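Run:
```python
from h import *
w=ld("w10");s=ld("s10");d=ld("d10")
crop(w,"w10a",225,70,325,220,5)
H=BAR-50*PX+[0,0,34.5]
for c in (w,s,d): print(proj(c,[BAR,BAR+[0,0,46],H+[0,0,7.5],H+17*PX+[0,0,-27.5]]).round(1).tolist())
crop(s,"s10b",275,210,325,260,12)
```

```text
[[272.9, 165.6], [272.9, 105.0], [273.1, 181.2], [273.0, 199.0]]
[[287.5, 240.4], [287.6, 227.3], [302.4, 219.3], [297.2, 232.3]]
[[259.8, 214.6], [259.5, 201.5], [266.7, 211.8], [264.4, 218.7]]
```

View pics/w10a.png

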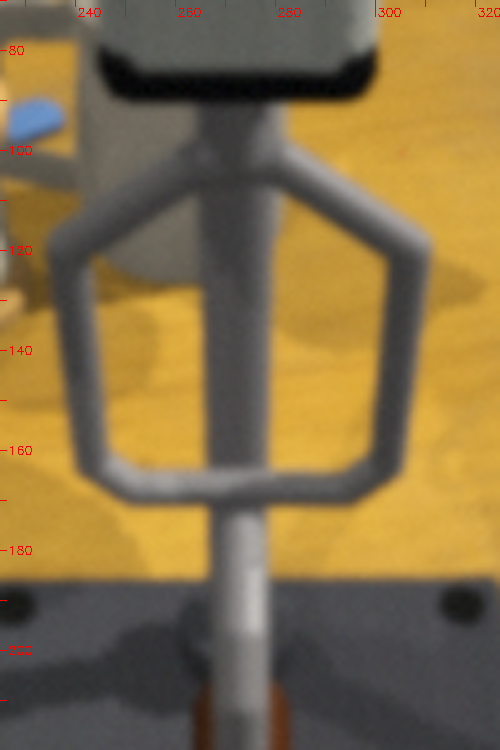

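View pics/s10b.png

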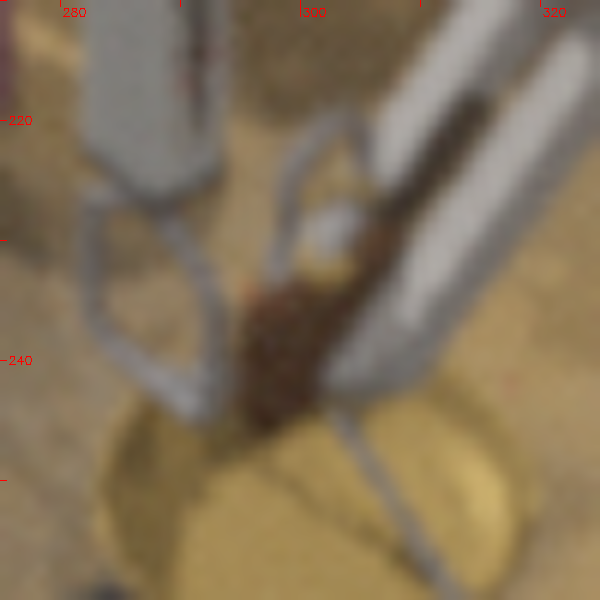

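Run:
```python
from h import *
from cell import bot, fingers, planner, capture, job
f0=bot.read_contact_force()
print(bot.move_straight(tcp(3,34.5).tolist(),v=45,force_limit=2.5))
bot.pause(0.2)
print(bot.read_tool_pos()-tcp(3,34.5),bot.read_contact_force()-f0,bot.read_opening(),bot.read_time_s())
w=snap("wrist","w11");s=snap("scene","s11")
crop(s,"s11a",265,195,325,265,8);crop(w,"w11a",225,70,325,220,5)
cv2.imwrite("pics/c11.png",np.hstack([cv2.resize(cv2.imread("pics/"+f+".png"),(400,560)) for f in ("w11a","s11a")]))
print(proj(s,[BAR,BAR-3*PX+[0,0,42],BAR+14*PX+[0,0,7]]).round(1).tolist())
```

```text
False
[ 0.01311606 -0.21364203 -0.04768777] [ 0.42932806 -0.0358689  -0.69124034] 11.684715054706723 23.4167
[[287.5, 240.4], [288.5, 227.9], [283.3, 241.1]]
```

View pics/c11.png

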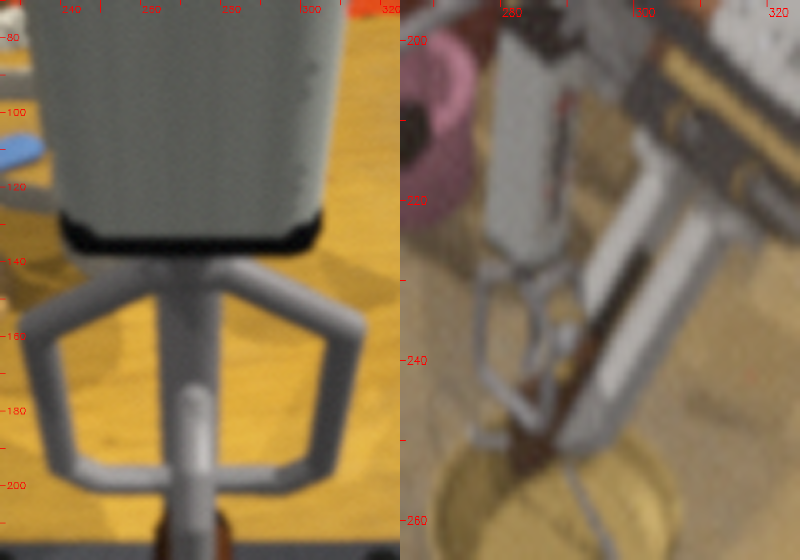

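```bash
cat > pull.py <<'E'
from h import *
from cell import bot, fingers, planner, capture, job
print(bot.move_straight(tcp(3,21).tolist(),v=40,force_limit=2))
bot.pause(0.1)
f0=np.mean([bot.read_contact_force() for _ in range(5)],0); print("base",f0,bot.read_tool_pos()-tcp(3,21))
dz=21.0; mx=0; zc=None; hist=[]
while True:
    dz-=1.0
    bot.move_straight(tcp(3,dz).tolist(),v=14)
    f=np.mean([bot.read_contact_force() for _ in range(4)],0)-f0
    z=bot.read_tool_pos()[2]-tcp(3,0)[2]
    hist.append((round(z,1),f.round(1).tolist())); 
    if f[2]>1.0 and zc is None: zc=z
    mx=max(mx,f[2])
    if mx>2.5 and f[2]<mx-1.8: print("DROP"); break
    if f[2]>12.5 or abs(f[1])>6 or abs(f[0])>6: print("FORCE"); break
    if zc is not None and zc-z>21: print("EXT"); break
    if dz<-16: print("END"); break
for h in hist: print(h)
print(bot.read_time_s(),bot.read_opening())
w=snap("wrist","w12");s=snap("scene","s12")
crop(s,"s12a",265,195,325,265,8);crop(w,"w12a",225,70,325,220,5)
cv2.imwrite("pics/c12.png",np.hstack([cv2.resize(cv2.imread("pics/"+f+".png"),(400,560)) for f in ("w12a","s12a")]))
E
python3 pull.py
```

```text
False
base [-0.08385455  0.69139472 -2.72571697] [ 0.05315266 -0.02568549  0.05965938]
EXT
(np.float64(20.0), [0.7, -0.3, 0.1])
(np.float64(19.0), [-0.6, -0.8, 0.6])
(np.float64(18.0), [0.3, -0.7, 0.3])
(np.float64(17.0), [0.1, -0.1, -0.0])
(np.float64(16.0), [-0.9, -0.9, 1.5])
(np.float64(15.0), [-0.2, -0.3, 0.8])
(np.float64(14.0), [-0.2, -1.4, 2.2])
(np.float64(13.0), [-0.2, -1.4, 2.1])
(np.float64(12.0), [-0.6, -0.9, 2.2])
(np.float64(11.0), [0.4, -0.8, 2.9])
(np.float64(10.0), [-0.4, -0.4, 4.4])
(np.float64(9.0), [-0.1, -1.0, 3.9])
(np.float64(8.0), [-0.7, -1.6, 5.0])
(np.float64(7.0), [0.4, -1.2, 5.3])
(np.float64(6.0), [-0.3, -1.9, 5.0])
(np.float64(5.0), [0.2, -0.2, 5.5])
(np.float64(4.0), [0.1, -1.0, 5.6])
(np.float64(3.0), [-0.3, -1.2, 7.3])
(np.float64(2.0), [0.6, -0.1, 7.3])
(np.float64(1.1), [0.8, -0.5, 8.5])
(np.float64(0.1), [-0.2, -1.0, 7.3])
(np.float64(-0.9), [0.2, -0.3, 7.9])
(np.float64(-1.8), [0.3, -0.9, 8.7])
(np.float64(-2.8), [0.2, -1.1, 9.6])
(np.float64(-3.8), [1.3, -0.4, 9.2])
(np.float64(-4.8), [0.1, -0.4, 10.0])
(np.float64(-5.7), [-0.4, 0.0, 10.4])
30.85 11.396359675889546
```

View pics/c12.png

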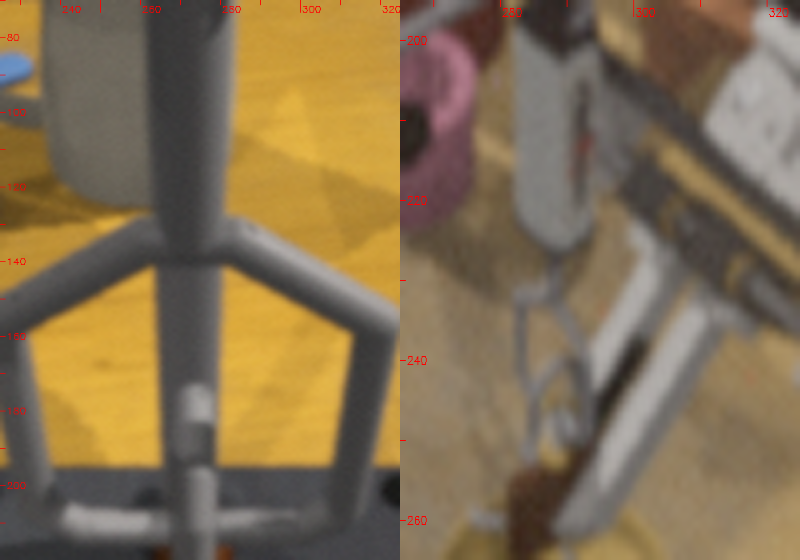

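```bash
python3 - <<'E'
from h import *
s=ld("s12");w=ld("w12");d=ld("s7")
# predicted for hook crest/tip if pan not tilted at dz=-5.7, px=3
S=BAR-3*PX+[0,0,-5.7]
for c in (s,w): print(proj(c,[S+[0,0,7.5],S-11*PX, S+11*PX,BAR+[0,0,-22]]).round(1).tolist())
crop(s,"s12b",275,225,310,265,14); crop(w,"w12b",240,120,310,220,6)
E
python3 - <<'E'
import cv2,numpy as np
cv2.imwrite("pics/c12b.png",np.hstack([cv2.imread("pics/s12b.png")[:560,:380*1],cv2.imread("pics/w12b.png")[:560]]))
E
```

```text
[[288.4, 239.3], [291.6, 239.4], [285.1, 243.5], [287.4, 246.4]]
[[273.0, 181.9], [273.1, 212.0], [273.0, 174.8], [273.0, 208.0]]
```

View pics/s12b.png

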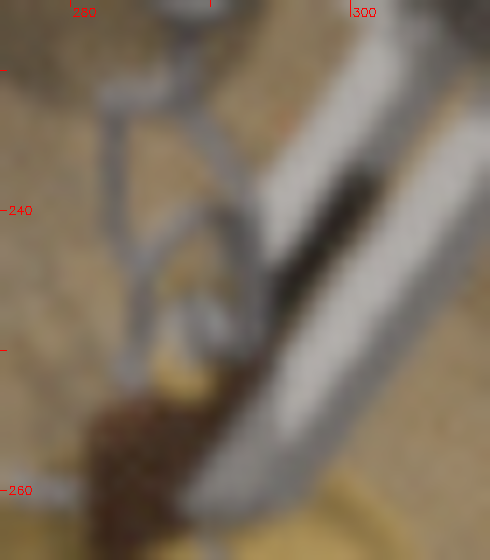

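View pics/w12b.png

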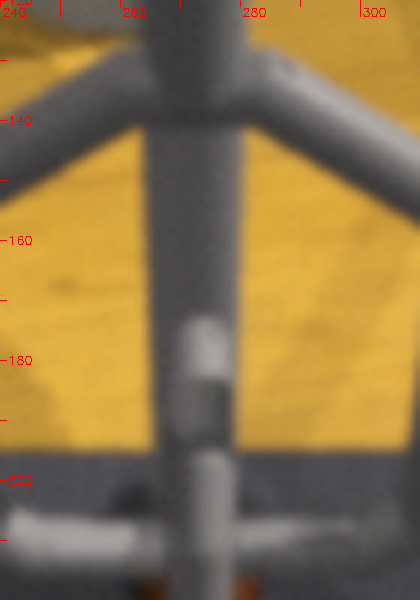

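Run:
```python
from h import *
from cell import bot, fingers, planner, capture, job
bot.move_straight(tcp(3,19.5).tolist(),v=60)
bot.move_straight(tcp(9,19.5).tolist(),v=30)
bot.pause(0.3)
print(bot.read_contact_force(),bot.read_time_s())
w=snap("wrist","w13");s=snap("scene","s13")
crop(s,"s13a",270,215,310,265,10);crop(w,"w13a",225,70,325,220,5)
cv2.imwrite("pics/c13.png",np.hstack([cv2.resize(cv2.imread("pics/"+f+".png"),(400,560)) for f in ("w13a","s13a")]))
```

```text
[-0.07348265 -0.08505227 -2.53644028] 32.175
```

View pics/c13.png

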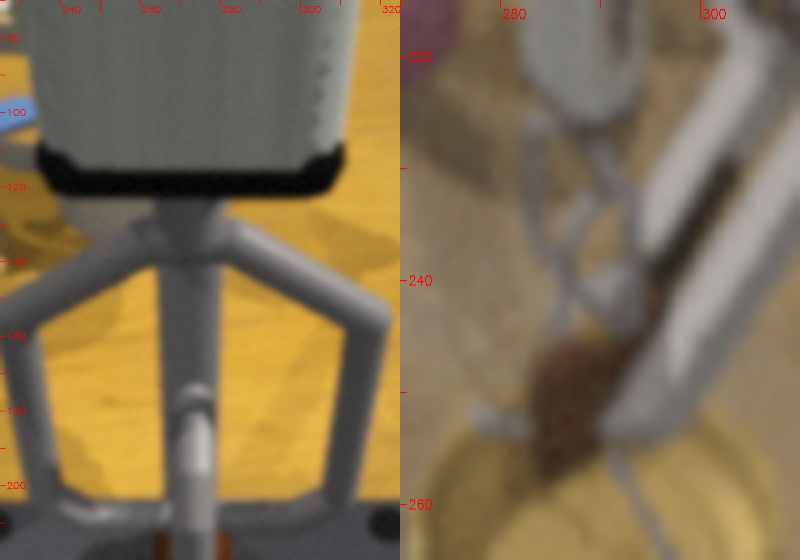

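```bash
cat > pull2.py <<'E'
from h import *
from cell import bot, fingers, planner, capture, job
import sys
px=float(sys.argv[1]); zmin=float(sys.argv[2])
f0=np.array([0,0,-2.6]); hist=[];mx=0
bot.move_straight(tcp(px,5).tolist(),v=40,force_limit=9)
dz=5.
while True:
    dz-=0.8
    if dz<zmin: print("ZMIN"); break
    bot.move_straight(tcp(px,dz).tolist(),v=14)
    f=np.mean([bot.read_contact_force() for _ in range(4)],0)-f0
    z=bot.read_tool_pos()[2]-tcp(px,0)[2]
    hist.append((round(float(z),1),f.round(1).tolist())); mx=max(mx,f[2])
    if mx>4 and f[2]<mx-2.2: print("DROP"); break
    if f[2]>12.5: print("FORCE"); break
for h in hist: print(h)
print(bot.read_time_s(),bot.read_opening())
w=snap("wrist","w14");s=snap("scene","s14")
crop(s,"s14a",270,215,310,265,10);crop(w,"w14a",225,70,325,220,5)
cv2.imwrite("pics/c14.png",np.hstack([cv2.resize(cv2.imread("pics/"+f+".png"),(400,560)) for f in ("w14a","s14a")]))
E
python3 pull2.py 9 -8
```

```text
ZMIN
(4.3, [0.4, -0.0, 5.5])
(3.4, [0.1, 0.0, 5.1])
(2.6, [-0.4, 0.1, 6.4])
(1.8, [0.0, -0.1, 6.0])
(1.0, [-0.7, 1.0, 6.5])
(0.2, [0.7, 0.8, 7.7])
(-0.6, [-0.5, 0.4, 6.7])
(-1.4, [0.6, -0.6, 7.6])
(-2.2, [-0.2, 0.6, 7.4])
(-3.0, [0.3, -0.0, 7.2])
(-3.7, [-0.5, 0.2, 8.3])
(-4.5, [0.4, -0.0, 8.5])
(-5.3, [0.3, 1.3, 7.9])
(-6.2, [0.5, -0.7, 7.5])
(-7.0, [0.4, -0.1, 7.5])
(-7.8, [-0.2, 0.3, 9.0])
36.7917 11.848592987783311
```

View pics/c14.png

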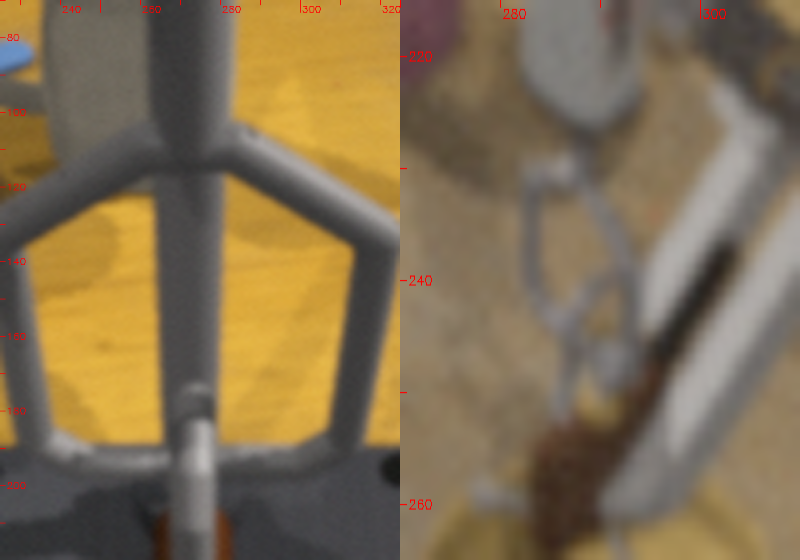

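```bash
sed -i 's/^bot.move_straight(tcp(px,5).*//; s/^dz=5\./dz=float(bot.read_tool_pos()[2]-tcp(px,0)[2])/; s/f\[2\]>12.5/f[2]>10.6/; s/range(4)/range(8)/; s/14"/15"/g; s/14a"/15a"/g; s/c14/c15/' pull2.py; python3 pull2.py 9 -14.5
```

```text
DROP
(-8.5, [0.4, -1.3, 8.7])
(-9.2, [-0.6, 0.8, 8.3])
(-10.0, [0.0, 0.1, 8.3])
(-10.8, [-0.5, -0.6, 7.8])
(-11.6, [0.6, -0.5, 9.1])
(-12.7, [0.2, 0.5, 5.9])
38.3917 11.792885107873031
```

Run:
```python
from h import *
w=ld("w15")
for e in (4,8,12,16,20,24): print(e,proj(w,[BAR+[0,0,-e],BAR-3*PX+[0,0,-e]]).round(1).tolist())
```

```text
4 [[273.4, 165.0], [273.4, 169.9]]
8 [[273.4, 171.1], [273.4, 175.9]]
12 [[273.4, 176.8], [273.4, 181.6]]
16 [[273.4, 182.3], [273.4, 187.0]]
20 [[273.4, 187.5], [273.4, 192.2]]
24 [[273.3, 192.5], [273.4, 197.2]]
```

View pics/c15.png

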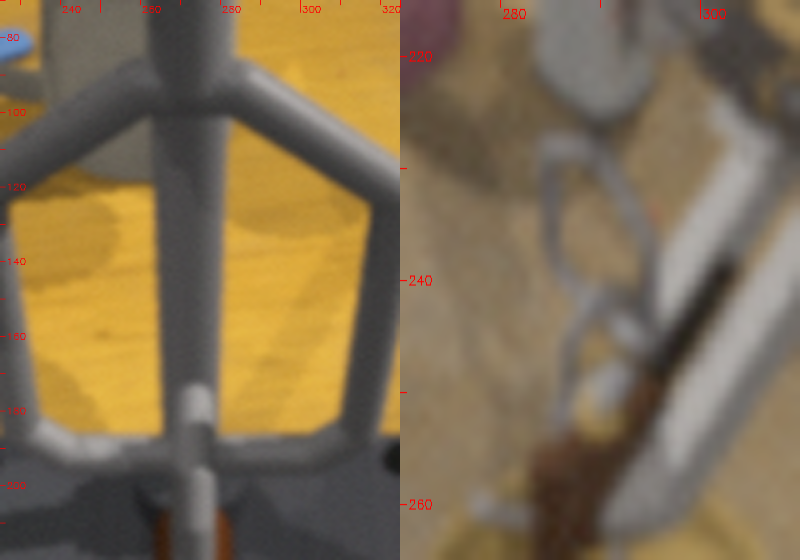

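Run:
```python
from h import *
from cell import bot, fingers, planner, capture, job
def F(): return np.mean([bot.read_contact_force() for _ in range(10)],0)
bot.pause(0.2); print(F())
bot.move_straight(tcp(0.5,-5.3).tolist(),v=25); bot.pause(0.3)
f=F(); print(f)
w=snap("wrist","w16");s=snap("scene","s16");d=snap("side","d16")
crop(s,"s16a",270,215,310,265,10);crop(w,"w16a",225,70,325,220,5)
cv2.imwrite("pics/c16.png",np.hstack([cv2.resize(cv2.imread("pics/"+f+".png"),(400,560)) for f in ("w16a","s16a")]))
print(bot.read_time_s())
```

```text
[-0.44553481  0.20395267  2.35975419]
[-0.17354617 -0.58354193 -0.9028478 ]
39.7417
```

View pics/c16.png

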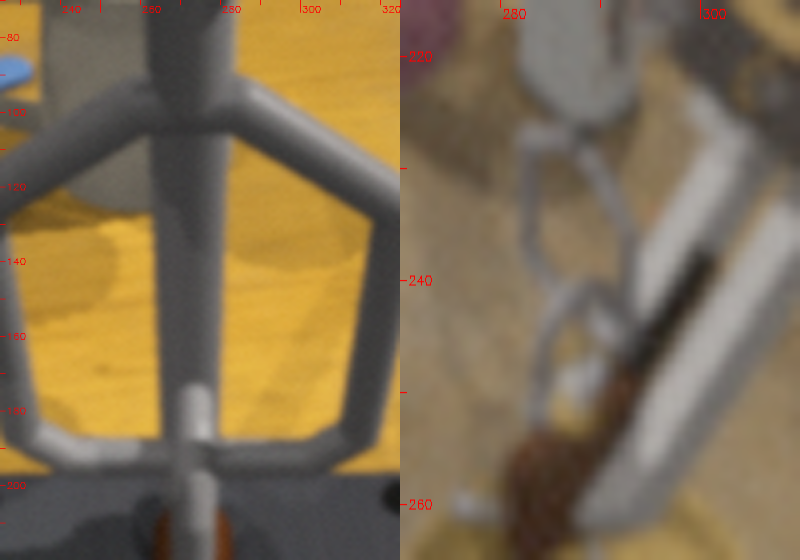

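Run:
```python
from h import *
from cell import bot, fingers, planner, capture, job
def F(): return np.mean([bot.read_contact_force() for _ in range(20)],0)
dz=-7.2
bot.move_straight(tcp(0.5,dz).tolist(),v=15); bot.pause(0.25)
f=F(); print(dz,f)
if abs(f[2])>0.25:
    dz+=f[2]/0.46; bot.move_straight(tcp(0.5,dz).tolist(),v=15); bot.pause(0.25); print(dz,F())
print(bot.read_torque(),bot.read_time_s())
```

```text
-7.2 [ 0.35764246 -0.13558561 -0.25762512]
-7.760054603655146 [0.03925256 0.19651508 0.48889316]
[-0.58174994  0.13721671 -0.00451073] 40.7667
```

Run:
```python
from h import *
from cell import bot, fingers, planner, capture, job
P=tcp(0.5,-7.5)
bot.move_straight(P.tolist(),v=15)
fingers.ungrasp(); print(bot.read_opening(),bot.read_contact_force())
w=snap("wrist","w17");s=snap("scene","s17")
TZ2=RT.apply([0,0,1])
bot.pause(0.3)
bot.move_straight((P-40*TZ2).tolist(),v=50)
bot.move_straight((P-150*TZ2).tolist(),v=120)
bot.pause(0.2)
print(bot.read_contact_force(),bot.read_time_s())
w2=snap("wrist","w18");s2=snap("scene","s18");d2=snap("side","d18")
crop(s2,"s18a",260,180,320,270,6);crop(d2,"d18a",220,140,300,260,5);crop(s,"s17a",260,180,320,270,6)
cv2.imwrite("pics/c18.png",np.hstack([cv2.resize(cv2.imread("pics/"+f+".png"),(390,560)) for f in ("s17a","s18a")]))
```

```text
93.90116345677501 [-0.70543906 -0.22996009 -0.52394717]
[-0.85848546  0.26254971 -0.56582793] 44.9417
```

View pics/c18.png

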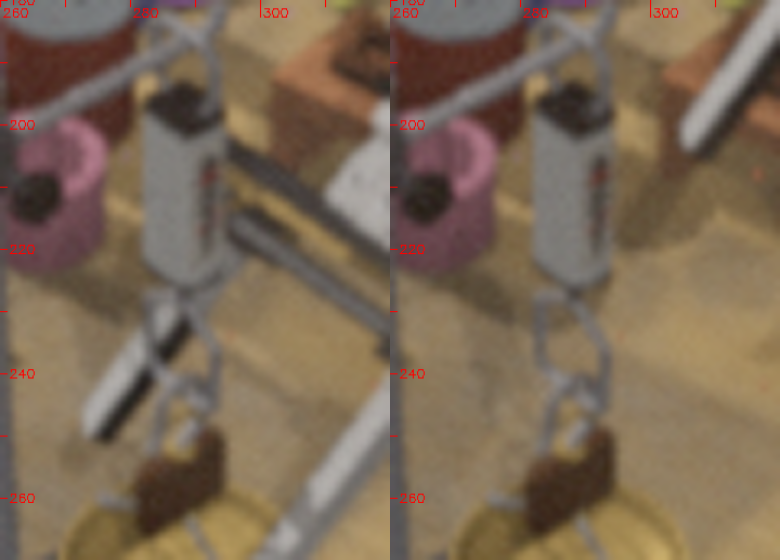

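View pics/w18.png

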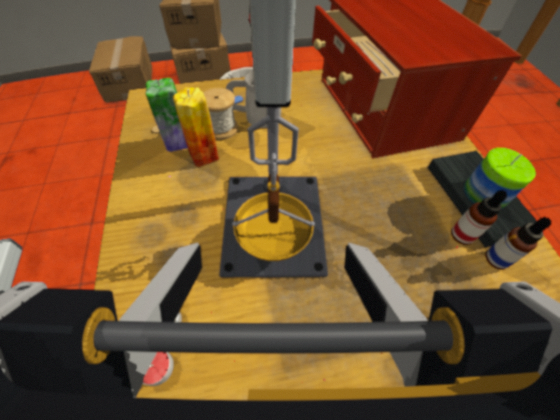

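View pics/d18a.png

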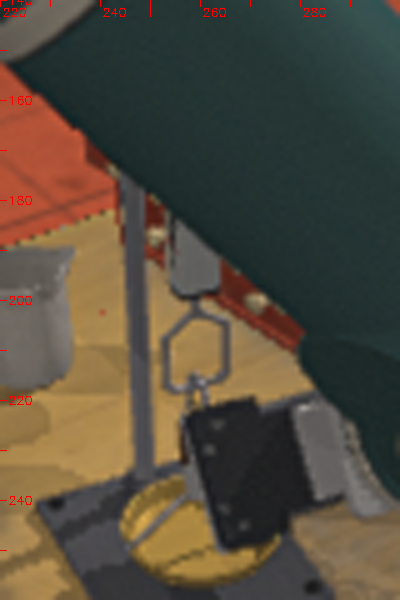

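Run:
```python
from h import *
from cell import bot, fingers, planner, capture, job
P=bot.read_tool_pos()
bot.move_straight((P+[-20,-130,60]).tolist(),v=180)
bot.pause(2)
s1=snap("scene","s19");d1=snap("side","d19");bot.pause(0.6);s2=snap("scene","s20");d2=snap("side","d20");bot.pause(.4);s3=snap("scene","s21")
r=(slice(180,290),slice(260,320))
for a,b in ((s1,s2),(s2,s3)): print(np.abs(a["color"][r].astype(int)-b["color"][r]).mean())
print(bot.read_time_s())
crop(s3,"s21a",260,180,320,280,6);crop(d2,"d20a",220,140,300,260,6)
crop(d2,"d20b",240,205,275,245,14);crop(s3,"s21b",275,225,305,260,14)
cv2.imwrite("pics/c21.png",np.hstack([cv2.resize(cv2.imread("pics/"+f+".png"),(390,560)) for f in ("s21a","d20a")]))
cv2.imwrite("pics/c21b.png",np.hstack([cv2.resize(cv2.imread("pics/"+f+".png"),(400,500)) for f in ("s21b","d20b")]))
```

```text
1.8493434343434343
1.8483333333333334
49.2917
```

View pics/c21.png

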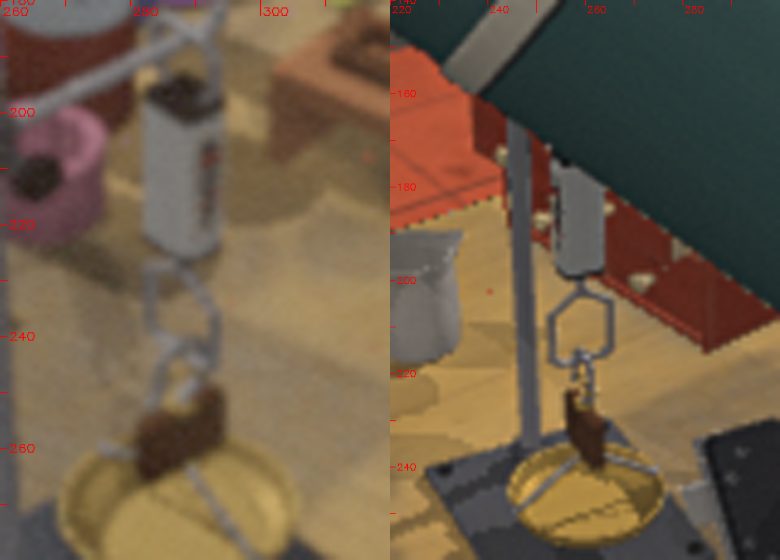

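View pics/c21b.png

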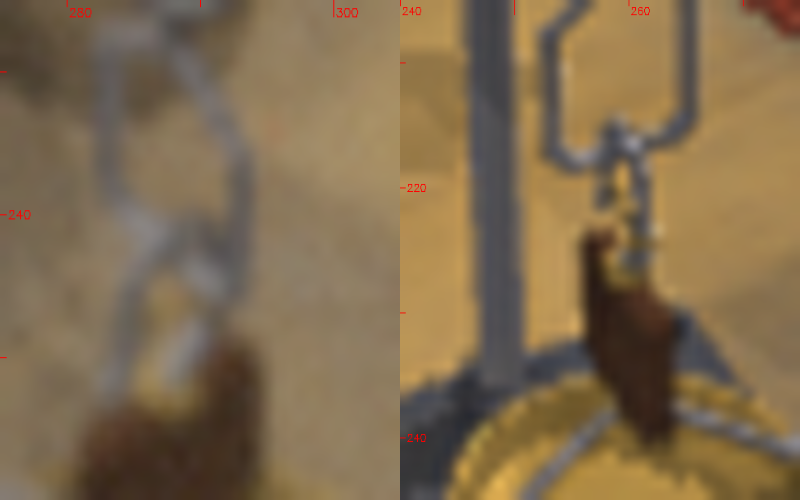

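Run:
```python
from h import *
a,b,c=[ld(n)["color"].astype(int) for n in ("s19","s20","s21")]
r=(slice(240,350),slice(330,400))
print("static",np.abs(a[r]-b[r]).mean())
for x,y in((a,b),(b,c)):
    A=cv2.GaussianBlur(x[235:290,265:315].astype(np.float32).mean(2),(3,3),0);B=cv2.GaussianBlur(y[235:290,265:315].astype(np.float32).mean(2),(3,3),0)
    print(cv2.phaseCorrelate(A,B))
# bystanders: s0 vs s21 diff around objects
o=ld("scene0")["color"].astype(int)
for n,(u,v) in dict(tea=(350,287),tea2=(361,278),cg=(270,360),co=(267,328),spool=(237,348),jug=(206,335),mould=(265,212)).items():
    q=(slice(v-12,v+12),slice(u-12,u+12)); print(n,np.abs(o[q]-c[q]).mean().round(1))
```

```text
static 1.6287445887445888
((-0.04445610020946944, 0.006580276863090262), 1.0415884906450907)
((0.07228198627662152, -0.04138008572758167), 1.0487854464848836)
tea 6.9
tea2 5.5
cg 3.9
co 7.4
spool 9.2
jug 5.6
mould 4.3
```

Run:
```python
from h import *
a=ld("scene0")["color"];b=ld("s21")["color"]
f=lambda i:cv2.resize(i[260:385,180:380],None,fx=3,fy=2.4)
cv2.imwrite("pics/cb.png",np.vstack([f(a),f(b)]))
```

```text
(no output)
```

View pics/cb.png

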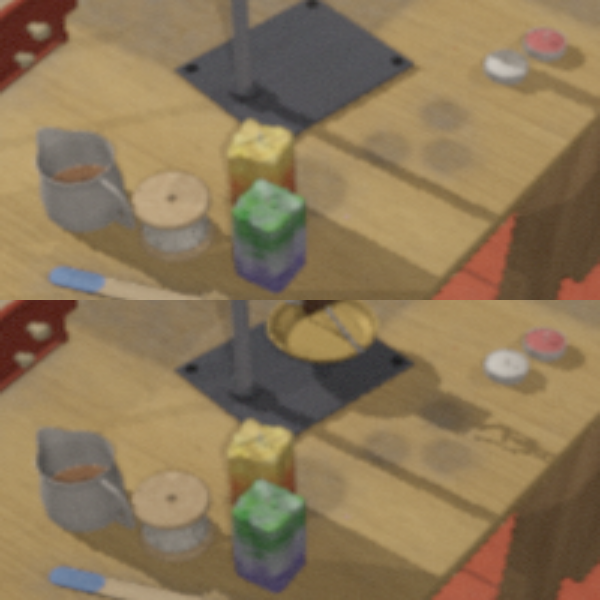

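The bystanders have not moved: jug, spool, candles and tealights are at the same pixels before and after. I'm handing the job in.

Run:
```python
from cell import bot, job
job.job_done(); print(bot.read_time_s())
```

```text
the job is handed in; nothing more can be done
the job is handed in; nothing more can be done
```

The balance hangs by its eye on the stand's arm, and the pan hangs from the balance's ring with the hook clipped on. I handed the job in just after 49 s of the 72 s allowed.

- **Balance grasp:** the fingers closed on the sides of the wire eye (opening 35 mm) instead of across the 26 mm case. It held, lifted cleanly and seated on the arm at the expected height.
- **First pull:** it reached 10.4 N at roughly 22 mm of draw and the gate did not open, so I stopped short of the red at 26 mm. I then eased off and moved the hook so the bar lay near the free leg.
- **Second pull:** it held at about 8–9 N, then dropped suddenly to about 6 N as the bar slipped past the gate. I estimate the draw then at about 18–20 mm.
- **Release:** I let go of the pan once the balance was carrying its weight, with about 0 N on the tool.

**Last checks:**
- The bar appears to lie in the bend of the hook, with the brass gate below it. The pictures are too coarse to read the gate's angle, so "shut" rests on the force drop and on the bar sitting at the height of the bend.
- The pan moved less than 0.1 pixel between pictures taken about half a second apart.
- The jug, spool, both candles and both tealights look the same before and after. The mould I checked only by a pixel difference, which was small.
- The hand is open and well clear of everything.

The draw figures come from the force and the hand's position; I did not read the scale itself.

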